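Load the cassette drying station

ROBOT

A 7-joint arm with a two-finger parallel gripper is mounted at the origin on a cart in front of the work surface, level with it; the furniture and walls round the work are solid. World frame = base frame: x ahead of the robot, y to its left, z up, the work surface at z = 0. Lengths are in m, angles in rad, forces in N, time in s.
With the tool pointing down it reaches from about 0.425 to 0.925 m from the base axis. Payload 6.8 kg.
Tool frame: the origin (TCP) lies midway between the tips of the shut fingers; the grasp point (between the pads) lies 19 mm behind it; z points along the fingers, y is the direction in which the jaws open and shut (so a half turn about z gives the same grasp; the last joint's range is limited). The gripper opens to 85 mm and grips with 20 to 120 N. Pads are 22 mm wide; open, the fingers measure 114 mm over their backs; the gripper's body (76 mm by 85 mm) begins 54 mm behind the grasp point. The pads swing forward as they close: fully open they stand 13 mm farther back than shut.
Start: joints at [-1.355, 0.477, 0.022, 1.555, -0.011, 1.109, -0.083], TCP at [0.215, 0.64, 0.231] pointing down, gripper open.
Joint ranges: [-2.96, 2.96], [-0.34, 2.1], [-1.41, 1.46], [0.24, 2.44], [-1.37, 4.51], [0.17, 1.92], [-2.96, 2.96]. Speed limits (rad/s): [2.39, 2.39, 3.14, 3.14, 3.14, 3.14, 3.14].

INTERFACE

Orientations are given as a unit quaternion [w, x, y, z].
In Python, from station import bot gives the robot as it stands. The module is installed in compiled form; this text tells all that it offers.
- The arm moves only by the tool play_rows, never from a script. Its argument "motion" is a list of rows, each a list of 2 entries, a list of its own where there are three numbers: the shift along the tool's x, y, z as a fraction of full scale, then the turn, a rotation vector about the tool's x, y, z as a fraction of full scale. In form: [[[tx, ty, tz], [rx, ry, rz]], ...]. A call has 1 to 8 rows; each row is the pose to reach, as a shift and turn from the pose measured when the call began, along the tool's axes at that moment, turning the shorter way round; what a row does not reach only later rows make up. Full scale, the value 1, is 400 mm for a shift and 360 degrees for a turn. A row lasts 1/10 s, in which the tool goes at most 50 mm and 8.59 degrees, less where a joint would pass 70% of its speed; a pose out of reach is approached as far as the arm can. A call with a number of a shift or a turn outside -1 to 1 is refused whole. A call with a gripper value outside its range is refused whole. "fingers" is the finger opening in mm, from 0 to 85.4, set as the call begins (left out, the last holds). The fingers move at their own pace and stop on an object; "grip_force" is the grip in N (left out, the last holds). Time passes only in rows, so rows that repeat a pose let the fingers close. It gives the time, the measured TCP pose, the force and the opening at its end, in the units of the state.
- bot.get_obs(): the state, without advancing time (a new reading comes with each control period).
- bot.read_camera(name): name is "side" or "top" or "wrist"; returns a dict with "pixels" (400x640x3 uint8, red, green, blue), "range_z" (400x640 float32, m along the optical axis (not along the pixel's ray), 0 where there is no reading), "fovy" (degrees; the focal length in pixels is half the picture's height over the tangent of half this angle, whatever the lens; pixels are square), "cx", "cy" (the principal point, pixels), "pose" (4x4, takes a point from camera to world coordinates). Camera axes: x right, y down, z forward; pixel columns grow to the right and rows downward; lengths in m; the calibration is good to about 2 mm. A picture is of the moment at which its call begins.
- bot.hand_in(): hands the job in, once; it reports no verdict.
The state is a dict: "t": time; "q": joint angles; "joint_vel": joint speeds; "joint_torque": joint torques, N m; "eef_pos": TCP position; "tool_rot": TCP orientation; "contact_force": force on the tool from outside, world axes, zero at the start; "torque": the same for the moment, N m; "gripper_width": opening from 0.0 (shut) to 1.0 (fully open).
Only numpy, scipy, OpenCV 4.12 (cv2) and the standard library are available. Lean on these libraries where they do the work, as an engineer would, in place of code of your own. Each camera call takes 0.05 s, during which the arm holds its last target.

TASK

Turn the air valve of the drying station shut, then slide every instrument cassette into a lane of its own, in from the open side until the hinged catch it lifts has dropped behind it. When all are in, open the valve half way, to 45 degrees. Leave everything else on the worktop where it is.

Things in the scene. Friction and masses are not known exactly. Their poses are not given: they have to be found in the camera images.
- station: Drying station, one fixed unit. Origin on the worktop under the middle of the lanes' home points; z up, x along the lanes from the open entry side (towards the robot) to the end stop, y left across the lanes. White base plate x -205..95, y -169..169 mm, 12 mm thick: lane floors 12 mm above the worktop. End stop face at x = 52 mm. Air pipe behind it, valve at the right end (y = -210).
- station_mouth (a point): Middle of the entry, where the lane walls begin (x = -78, y = 0, z = 12 mm of the station). Four lanes at y = 120, 40, -40, -120 mm, 70 mm wide between 10 mm walls with rounded ends. Steel lips 39 to 43 mm above the worktop, from x = -45 to 50 mm, overhang each lane by 8 mm on both sides, so cassettes cannot be put in from above, only slid in from the entry.
- station_apron (a point): Middle of the open apron in front of the lanes (x = -160, y = 0, z = 12 mm of the station), where a cassette can be set down in line with a lane. At x = -102 mm, 40 mm left of each lane's centre, a post 4 mm thick and 16 mm long, 64 mm above the worktop, carries that lane's catch.
- lane1_home (a point): Lane 1 (leftmost): where the centre of a cassette that is home lies, 39 mm above the worktop, axes as the station. A cassette against the end stop has its centre at x = 2 mm here, one drawn back against the fallen catch at about -11 mm. The catch drops behind it once its centre is past about -3 mm.
- lane2_home (a point): Lane 2 (second from left): where the centre of a cassette that is home lies, 39 mm above the worktop, axes as the station. A cassette against the end stop has its centre at x = 2 mm here, one drawn back against the fallen catch at about -11 mm. The catch drops behind it once its centre is past about -3 mm.
- lane3_home (a point): Lane 3 (third from left): where the centre of a cassette that is home lies, 39 mm above the worktop, axes as the station. A cassette against the end stop has its centre at x = 2 mm here, one drawn back against the fallen catch at about -11 mm. The catch drops behind it once its centre is past about -3 mm.
- lane4_home (a point): Lane 4 (rightmost): where the centre of a cassette that is home lies, 39 mm above the worktop, axes as the station. A cassette against the end stop has its centre at x = 2 mm here, one drawn back against the fallen catch at about -11 mm. The catch drops behind it once its centre is past about -3 mm.
- catch1 (a joint): Gravity catch of lane 1: dark steel arm, 12 mm wide, over the lane's left edge (21..33 mm left of its centre), hinged 102 mm before home, 56 mm up; slopes inward to a nose 62 mm before home, 20 mm up. Rad: 0 hanging, about 0.26 riding on a cassette, 0.9 most. Falls by its weight; a cassette slid in lifts it with its front edge (under 3 N) from 130 mm before home on.
- catch2 (a joint): Gravity catch of lane 2: dark steel arm, 12 mm wide, over the lane's left edge (21..33 mm left of its centre), hinged 102 mm before home, 56 mm up; slopes inward to a nose 62 mm before home, 20 mm up. Rad: 0 hanging, about 0.26 riding on a cassette, 0.9 most. Falls by its weight; a cassette slid in lifts it with its front edge (under 3 N) from 130 mm before home on.
- catch3 (a joint): Gravity catch of lane 3: dark steel arm, 12 mm wide, over the lane's left edge (21..33 mm left of its centre), hinged 102 mm before home, 56 mm up; slopes inward to a nose 62 mm before home, 20 mm up. Rad: 0 hanging, about 0.26 riding on a cassette, 0.9 most. Falls by its weight; a cassette slid in lifts it with its front edge (under 3 N) from 130 mm before home on.
- catch4 (a joint): Gravity catch of lane 4: dark steel arm, 12 mm wide, over the lane's left edge (21..33 mm left of its centre), hinged 102 mm before home, 56 mm up; slopes inward to a nose 62 mm before home, 20 mm up. Rad: 0 hanging, about 0.26 riding on a cassette, 0.9 most. Falls by its weight; a cassette slid in lifts it with its front edge (under 3 N) from 130 mm before home on.
- valve (a joint): Air valve handle on a vertical axis. Rad: 0 shut (handle across the pipe, longer end to the station's -y), growing counter-clockwise seen from above to 1.571 fully open (in line with the pipe, longer end to +x); 0.785 is half open. White ticks on the plate at 0, 45, 90 degrees. Friction 0.06 Nm, no spring: stays where it is left.
- valve_grip (a point): Centre of the valve handle's grip, on its turning axis, 68 mm above the worktop; axes turn with the handle, bar along this y, longer end to -y. Black bar 11 mm thick, from 22 mm one side of the axis to 52 mm the other, 54 to 82 mm above the worktop; the grey plate below has its top at 42 mm.
- cassette1_mid (a point): Instrument cassette 1 (may be absent): aluminium box 100 (x) by 64 (y) by 22 mm with rows of holes in its lid and, mid-lid, an upright grey handle plate 12 mm thick (x), 26 mm wide (y), up to 54 mm above the underside. All alike, same end for end, about 0.15 to 0.3 kg. This point is its centre, 27 mm above the underside; z up, x along the length.
- cassette2_mid (a point): Instrument cassette 2 (may be absent): aluminium box 100 (x) by 64 (y) by 22 mm with rows of holes in its lid and, mid-lid, an upright grey handle plate 12 mm thick (x), 26 mm wide (y), up to 54 mm above the underside. All alike, same end for end, about 0.15 to 0.3 kg. This point is its centre, 27 mm above the underside; z up, x along the length.
- cassette3_mid (a point): Instrument cassette 3 (may be absent): aluminium box 100 (x) by 64 (y) by 22 mm with rows of holes in its lid and, mid-lid, an upright grey handle plate 12 mm thick (x), 26 mm wide (y), up to 54 mm above the underside. All alike, same end for end, about 0.15 to 0.3 kg. This point is its centre, 27 mm above the underside; z up, x along the length.
- cassette4_mid (a point): Instrument cassette 4 (may be absent): aluminium box 100 (x) by 64 (y) by 22 mm with rows of holes in its lid and, mid-lid, an upright grey handle plate 12 mm thick (x), 26 mm wide (y), up to 54 mm above the underside. All alike, same end for end, about 0.15 to 0.3 kg. This point is its centre, 27 mm above the underside; z up, x along the length.
- vial: Bystander: small vial with dark cap, 29 mm, 74 mm high, loose on the worktop; origin at its underside. To be left alone.
- pen: Bystander: marker pen, 139 mm, loose on the worktop; origin at its underside. To be left alone.
- dish: Bystander: steel kidney dish 116x224x43 mm, loose on the worktop; origin at its underside. To be left alone.
- medicine: Bystander: medicine bottle, 50 mm, 143 mm high, loose on the worktop; origin at its underside. To be left alone.

How it is judged:
By the outcome, as a careful person would: the job done as asked, in the order asked, and still so for the second after the job is handed in, with the robot touching nothing.
Of cassette1, cassette2, cassette3, cassette4 only 3 to 4 are there at a start; the rules pass over those that are not, and their reading is None.
At some moment in a run one of cassette1, cassette2, cassette3, cassette4 may be knocked a few centimetres aside while the robot is not near it.
Once in a run the grip may slacken for a moment while it holds something.
It also fails if it takes over 210 s, if anything falls off the work surface, if the arm or the gripper's body presses on something with over 40 N, if the wrist force passes 120 N, or if a joint passes its speed limit or range.

## Working session

There is one attempt and no reset: what is moved stays moved. The work goes in short steps, Python scripts to look and compute and a tool call to move; the robot and the scene stay as the last step left them, time stands still between calls to the robot, and variables do not carry over. Pictures are saved under pics/ and viewed, and the job is handed in when it is done.

Besides the shell and the picture viewer there is one more tool, called after "Request:" by a JSON object that holds its "api" and its "payload". play_rows: Moves the arm, as the interface text tells. Shift numbers are shares of 400 mm and turn numbers shares of 360 degrees, none past 1 either way. Its arguments: {"type":"object","properties":{"motion":{"type":"array"},"fingers":{"type":"number"},"grip_force":{"type":"number"}},"required":["motion"]}

```bash
mkdir -p pics; cat > h.py <<'E'
import numpy as np, cv2
from station import bot
def cam(n,save=None):
    c=bot.read_camera(n); c['f']=200/np.tan(np.radians(c['fovy'])/2)
    if save: cv2.imwrite('pics/'+save+'.png',cv2.cvtColor(c['pixels'],cv2.COLOR_RGB2BGR))
    return c
def cloud(c):
    v,u=np.mgrid[0:400,0:640]; z=c['range_z']
    P=np.stack([(u-c['cx'])/c['f']*z,(v-c['cy'])/c['f']*z,z],-1)
    W=P@c['pose'][:3,:3].T+c['pose'][:3,3]; W[z==0]=np.nan
    return W
def ray(c,u,v,h):
    d=c['pose'][:3,:3]@np.array([(u-c['cx'])/c['f'],(v-c['cy'])/c['f'],1]); o=c['pose'][:3,3]
    return o+d*(h-o[2])/d[2]
E
python3 - <<'E'
from h import *
o=bot.get_obs()
for k in o: print(k,np.round(o[k],4))
for n in ['side','top','wrist']:
    c=cam(n,n+'0'); print(n,c['fovy'],c['cx'],c['cy'],c['pose'].round(3).tolist(),(c['range_z']>0).mean())
E
```

```text
t 0.0
q [-1.3551  0.4778  0.0224  1.5564 -0.0115  1.1093 -0.0831]
joint_vel [-0.0001  0.0008  0.0013  0.0013  0.001  -0.0002  0.0006]
joint_torque [ 2.00000e-04 -5.96447e+01  1.60790e+00 -2.81201e+01  1.24000e-02
  9.40000e-03 -0.00000e+00]
eef_pos [0.2146 0.6393 0.2303]
tool_rot [-1.000e-04  1.612e-01  9.869e-01 -9.000e-04]
contact_force [-0.1647  0.9403  0.4645]
torque [ 0.0249 -0.0376 -0.0188]
gripper_width 1.0039
side 42.08678116874059 322.45362495750936 202.87196158443783 [[0.478, 0.621, -0.621, 1.49], [0.878, -0.354, 0.322, -0.53], [-0.02, -0.699, -0.714, 1.049], [0.0, 0.0, 0.0, 1.0]] 0.98896484375
top 48.75219940282429 320.10772696966745 201.08043834579655 [[0.024, -0.992, 0.126, 0.465], [-1.0, -0.022, 0.018, -0.091], [-0.015, -0.126, -0.992, 1.324], [0.0, 0.0, 0.0, 1.0]] 0.99576171875
wrist 65.4646664987337 321.12694777328676 199.42074097124535 [[0.318, 0.91, 0.266, 0.147], [0.948, -0.305, -0.091, 0.662], [-0.002, 0.281, -0.96, 0.373], [0.0, 0.0, 0.0, 1.0]] 0.995796875
```

View pics/top0.png

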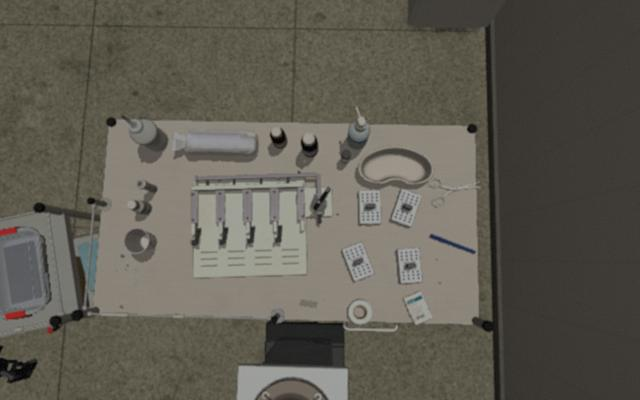

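View pics/side0.png

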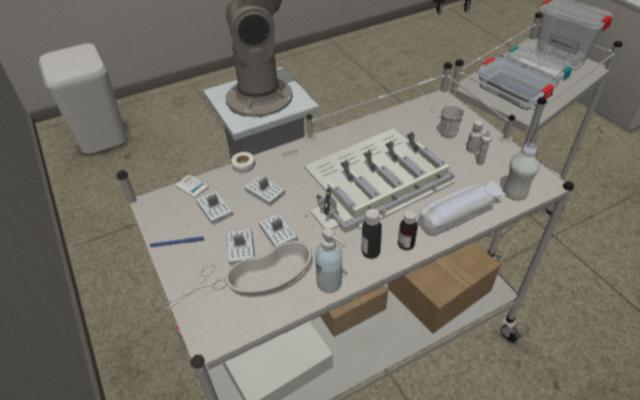

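View pics/wrist0.png

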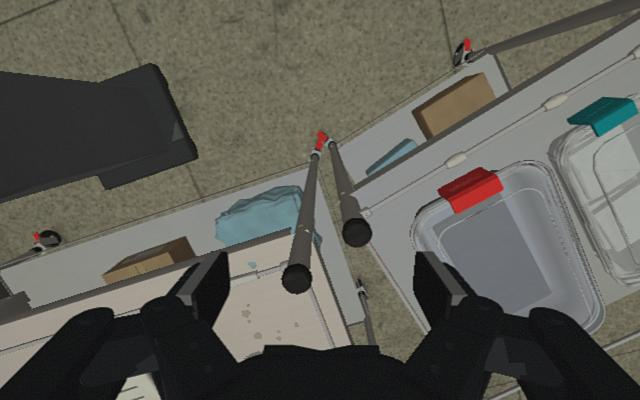

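```bash
python3 - <<'E'
from h import *
c=cam('top'); W=cloud(c); np.savez('top0.npz',W=W,px=c['pixels'])
im=cv2.cvtColor(c['pixels'],cv2.COLOR_RGB2BGR)
cv2.imwrite('pics/top0a.png',cv2.resize(im[140:320,175:335],None,fx=3.3,fy=3.3,interpolation=cv2.INTER_CUBIC))
cv2.imwrite('pics/top0b.png',cv2.resize(im[140:320,325:485],None,fx=3.3,fy=3.3,interpolation=cv2.INTER_CUBIC))
for (u,v) in [(370,207),(406,208),(357,262),(409,266),(250,260),(240,295),(320,200),(290,179)]: print(u,v,W[v,u].round(4))
E
```

```text
370 207 [ 0.6113 -0.2132  0.0549]
406 208 [ 0.6117 -0.3184  0.0461]
357 262 [ 0.453  -0.1776  0.0588]
409 266 [ 0.4453 -0.3256  0.0533]
250 260 [0.4508 0.1349 0.0114]
240 295 [3.477e-01 1.619e-01 1.000e-04]
320 200 [ 0.6252 -0.0688  0.0801]
290 179 [0.6956 0.0243 0.0138]
```

View pics/top0a.png

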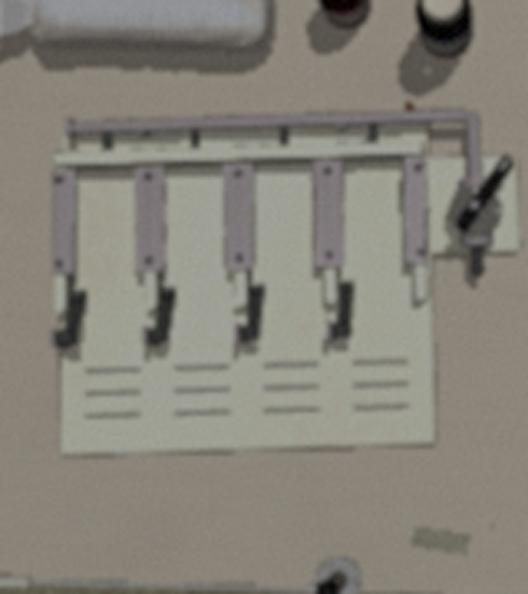

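View pics/top0b.png

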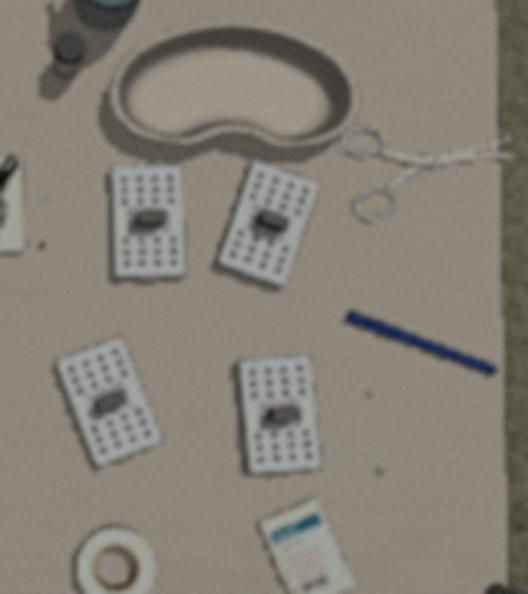

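```bash
cat >> h.py <<'E'
def cassettes(W,c,box=((0.35,0.72),(-0.45,-0.12))):
    m=(W[...,2]>0.014)&(W[...,2]<0.07)&(W[...,0]>box[0][0])&(W[...,0]<box[0][1])&(W[...,1]>box[1][0])&(W[...,1]<box[1][1])
    n,l,s,_=cv2.connectedComponentsWithStats(m.astype(np.uint8))
    out=[]
    for i in range(1,n):
        if s[i,4]<300: continue
        p=W[l==i]; lid=p[(p[:,2]>0.017)&(p[:,2]<0.027)][:,:2]
        r=cv2.minAreaRect((lid*1000).astype(np.float32)); h=p[p[:,2]>0.05][:,:2].mean(0) if (p[:,2]>0.05).any() else None
        b=cv2.boxPoints(r); e=[b[1]-b[0],b[2]-b[1]]; e=max(e,key=np.linalg.norm)
        out.append((s[i,4],np.round(r[0],1),np.round(r[1],1),np.degrees(np.arctan2(e[1],e[0])).round(1),None if h is None else (h*1000).round(1)))
    return out
E
python3 - <<'E'
from h import *
c=cam('top'); W=cloud(c)
for x in cassettes(W,c): print(*x)
# station plate
m=(abs(W[...,2]-0.012)<0.004)&(W[...,0]>0.38)&(W[...,0]<0.8)&(W[...,1]>-0.1)&(W[...,1]<0.3)
n,l,s,_=cv2.connectedComponentsWithStats(m.astype(np.uint8)); i=1+np.argmax(s[1:,4]); p=W[l==i][:,:2]*1000
r=cv2.minAreaRect(p.astype(np.float32)); print(s[i],r, cv2.boxPoints(r))
# lips
m=(abs(W[...,2]-0.043)<0.004)&(W[...,0]>0.5)&(W[...,0]<0.72)&(W[...,1]>-0.1)&(W[...,1]<0.3)
n,l,s,_=cv2.connectedComponentsWithStats(m.astype(np.uint8))
for i in range(1,n):
    if s[i,4]>40: print('lip',s[i],cv2.minAreaRect((W[l==i][:,:2]*1000).astype(np.float32)))
# valve bar
m=(abs(W[...,2]-0.081)<0.006)&(W[...,0]>0.55)&(W[...,0]<0.75)&(W[...,1]>-0.14)&(W[...,1]<-0.0)
p=W[m][:,:2]*1000; print('valve',len(p),cv2.boxPoints(cv2.minAreaRect(p.astype(np.float32))))
E
```

```text
739 [ 616.4 -323.6] [ 64.1 101.9] -19.2 [ 616.1 -322.9]
733 [ 615.6 -215.9] [102.2  64.2] 2.3 [ 615.8 -215.6]
762 [ 453.9 -182.9] [101.   64.1] 22.0 [ 454.3 -182.8]
781 [ 446.5 -333.6] [101.8  65.1] 4.8 [ 447.  -333.3]
[ 194  189  114   90 6810] ((531.7734985351562, 138.343505859375), (258.35894775390625, 335.2510070800781), 3.058321237564087) [[393.83478  298.83826 ]
 [411.72125  -35.9353  ]
 [669.7122   -22.151245]
 [651.82574  312.6223  ]]
lip [196 176  33   6  76] ((687.5635986328125, 252.5609588623047), (15.18482780456543, 94.5542221069336), 1.2477421760559082)
lip [290 183  15  38 196] ((624.2659912109375, -0.8764019012451172), (109.73428344726562, 38.44395065307617), 3.256030797958374)
lip [240 185  13  48 285] ((601.1385498046875, 142.52374267578125), (137.76853942871094, 30.94243812561035), 9.448715209960938)
lip [262 184  18  41 285] ((618.5789184570312, 66.11842346191406), (121.9706802368164, 44.49843215942383), 17.845422744750977)
lip [194 186  15  45 129] ((599.3057250976562, 289.2278137207031), (35.20774841308594, 128.4381866455078), 80.64027404785156)
lip [216 188  11  43 285] ((597.34130859375, 222.3825225830078), (123.42058563232422, 29.891023635864258), 4.125794887542725)
lip [311 194  17  21 148] ((617.1550903320312, -65.46247100830078), (52.776737213134766, 47.42167663574219), 45.63334655761719)
valve 102 [[ 595.22095   -62.0139  ]
 [ 743.3845   -148.37685 ]
 [ 750.68494  -135.85231 ]
 [ 602.52136   -49.489365]]
```

```bash
cat >> h.py <<'E'
from scipy.spatial.transform import Rotation as R
def go(x,y,z,az):
    """x,y,z mm; az = azimuth of tool y (deg), tool down"""
    o=bot.get_obs(); q=o['tool_rot']; r0=R.from_quat([q[1],q[2],q[3],q[0]])
    a=np.radians(az); Y=np.array([np.cos(a),np.sin(a),0]); Z=np.array([0,0,-1.]); X=np.cross(Y,Z)
    r1=R.from_matrix(np.stack([X,Y,Z],1))
    d=r0.inv().apply(np.array([x,y,z])/1000-o['eef_pos'])/0.4
    rv=(r0.inv()*r1).as_rotvec()/(2*np.pi)
    print('shift',d.round(4).tolist(),'turn',rv.round(4).tolist(),'| mm',(np.linalg.norm(d)*400).round(1),'deg',(np.linalg.norm(rv)*360).round(1))
def st():
    o=bot.get_obs(); q=o['tool_rot']; m=R.from_quat([q[1],q[2],q[3],q[0]]).as_matrix()
    print('t',round(o['t'],2),'pos',(o['eef_pos']*1000).round(1),'az',np.degrees(np.arctan2(m[1,1],m[0,1])).round(2),'z',m[:,2].round(3),'F',o['contact_force'].round(1),'w',round(o['gripper_width']*85.4,1),'q',o['q'].round(2))
E
python3 - <<'E'
from h import *
c=cam('top'); W=cloud(c)
m=(W[...,2]>0.06)&(W[...,2]<0.1)&(W[...,0]>0.57)&(W[...,0]<0.70)&(W[...,1]>-0.14)&(W[...,1]<-0.03)
v,u=np.nonzero(m)
P=np.array([ray(c,a,b,0.082)[:2]*1000 for a,b in zip(u,v)]); r=cv2.minAreaRect(P.astype(np.float32)); print(len(P),r,cv2.boxPoints(r))
s=cam('side','side1'); W2=cloud(s)
q=W2[(W2[...,2]>0.074)&(W2[...,2]<0.1)&(W2[...,0]>0.57)&(W2[...,0]<0.70)&(W2[...,1]>-0.14)&(W2[...,1]<-0.03)]
r=cv2.minAreaRect((q[:,:2]*1000).astype(np.float32)); print(len(q),r,cv2.boxPoints(r),q[:,2].max())
im=cv2.cvtColor(s['pixels'],cv2.COLOR_RGB2BGR)
cv2.imwrite('pics/side1a.png',cv2.resize(im[120:240,280:460],None,fx=4,fy=4,interpolation=cv2.INTER_CUBIC))
st(); go(618,-66,180,10)
E
```

```text
113 ((630.3262939453125, -74.65699768066406), (12.266608238220215, 73.62031555175781), 56.04186248779297) [[ 596.3683    -59.182564]
 [ 657.4324   -100.305916]
 [ 664.2843    -90.13143 ]
 [ 603.2202    -49.00808 ]]
89 ((637.618408203125, -74.08682250976562), (11.021158218383789, 75.9433822631836), 56.21384811401367) [[602.99506  -57.55091 ]
 [666.113    -99.78263 ]
 [672.24176  -90.622734]
 [609.12384  -48.391014]] 0.08570019754750313
t 0.35 pos [214.8 639.8 231.1] az 71.44 z [-0. -0. -1.] F [ 0.1 -1.1 -0. ] w 85.4 q [-1.36  0.48  0.02  1.56 -0.01  1.11 -0.08]
shift [-1.5172, -1.3519, 0.1283] turn [-0.0, 0.0, 0.1707] | mm 814.5 deg 61.4
```

View pics/side1a.png

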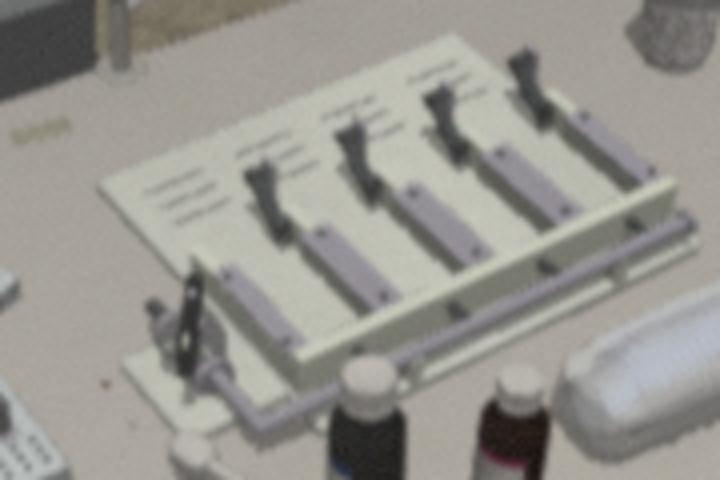

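Request:
{"api": "play_rows", "payload": {"motion": [[[-0.1, -0.1, 0], [0, 0, 0]], [[-0.2, -0.18, 0], [0, 0, 0]], [[-0.3, -0.27, 0.03], [0, 0, 0.01]], [[-0.4, -0.35, 0.03], [0, 0, 0.02]], [[-0.5, -0.44, 0.04], [0, 0, 0.03]], [[-0.6, -0.53, 0.05], [0, 0, 0.04]], [[-0.68, -0.61, 0.05], [0, 0, 0.043]], [[-0.76, -0.68, 0.06], [0, 0, 0.043]]], "fingers": 50, "grip_force": 40}}

```text
t: 1.15
eef_pos: [0.4124, 0.2918, 0.2083]
tool_rot: [0.0, 0.293, 0.956, 0.0]
contact_force: [1.2, 1.0, 0.7]
gripper_width: 0.587
```

```bash
python3 -c "
from h import *
st(); go(618,-66.5,180,56)"
```

```text
t 1.15 pos [412.4 291.8 208.3] az 55.94 z [ 0.001  0.001 -1.   ] F [1.2 1.  0.7] w 50.1 q [-0.91  0.22  0.2   1.99 -0.06  0.93  0.29]
shift [-0.9275, -0.4544, 0.0707] turn [0.0001, 0.0, -0.0002] | mm 414.1 deg 0.1
```

Request:
{"api": "play_rows", "payload": {"motion": [[[-0.12, -0.06, 0.01], [0, 0, 0]], [[-0.24, -0.12, 0.02], [0, 0, 0]], [[-0.36, -0.18, 0.03], [0, 0, 0]], [[-0.48, -0.24, 0.04], [0, 0, 0]], [[-0.6, -0.3, 0.05], [0, 0, 0]], [[-0.71, -0.35, 0.06], [0, 0, 0]], [[-0.82, -0.4, 0.07], [0, 0, 0]], [[-0.9275, -0.4544, 0.07], [0, 0, 0]]]}}

```text
t: 1.95
eef_pos: [0.6108, -0.0541, 0.1803]
tool_rot: [0.0, 0.293, 0.956, 0.0]
contact_force: [-0.1, 0.7, -0.5]
gripper_width: 0.582
```

```bash
python3 -c "
from h import *
st(); go(618,-66.5,180,56);c=cam('wrist','w1')
W=cloud(c)
m=(W[...,2]>0.07)&(W[...,2]<0.09)&(W[...,0]>0.57)&(W[...,0]<0.70)&(W[...,1]>-0.14)&(W[...,1]<-0.03)
P=W[m][:,:2]*1000; r=cv2.minAreaRect(P.astype(np.float32)); print(len(P),r,cv2.boxPoints(r))
"
```

```text
t 1.95 pos [610.8 -54.1 180.3] az 55.98 z [ 0.     0.001 -1.   ] F [-0.1  0.7 -0.5] w 49.7 q [-0.29  0.44  0.37  1.78 -0.19  0.95  1.13]
shift [-0.0324, -0.0157, 0.0007] turn [0.0001, -0.0, -0.0] | mm 14.4 deg 0.1
1101 ((632.9113159179688, -73.34597778320312), (10.879911422729492, 74.2341537475586), 55.66877365112305) [[599.1924   -56.905098]
 [660.49426  -98.77139 ]
 [666.63025  -89.78686 ]
 [605.32837  -47.920563]]
```

View pics/w1.png

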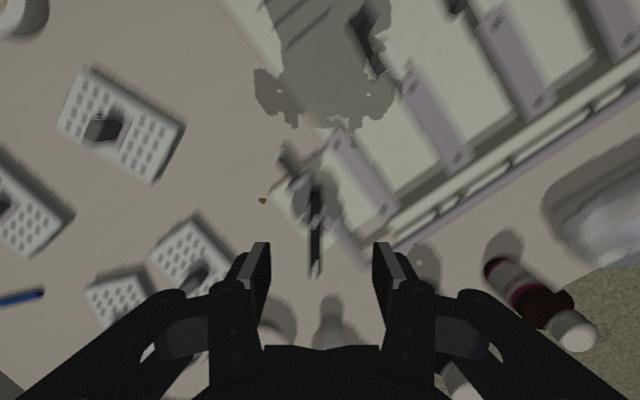

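```bash
python3 -c "
from h import *
c=cam('wrist');W=cloud(c)
# in frame axis along jaw (az56) and bar
d=(W[...,:2]-[.620,-.065])*1000;a=np.radians(56)
j=d[...,0]*np.cos(a)+d[...,1]*np.sin(a); b=d[...,0]*np.sin(a)-d[...,1]*np.cos(a)
for lo in range(-60,60,10):
  print(lo,[ (lambda s: int(np.nanmax(s)*1000) if s.size else -1)(W[...,2][(j>=lo)&(j<lo+10)&(b>=x)&(b<x+10)]) for x in range(-40,60,10)])
go(620,-65,100,56)
"
```

```text
-60 [1, 272, 273, 264, 256, 2, 1, 2, 1, 1]
-50 [1, 1, 247, 241, 245, 1, 1, 1, 1, 1]
-40 [33, 262, 271, 223, 14, 13, 11, 1, 2, 1]
-30 [34, 279, 272, 225, 223, 42, 13, 12, 1, 1]
-20 [32, 279, 272, 43, 44, 43, 41, 14, 13, 10]
-10 [37, 82, 272, 84, 84, 83, 83, 83, 84, 83]
0 [13, 279, 272, 84, 84, 83, 83, 83, 84, 83]
10 [13, 279, 263, 43, 43, 43, 42, 34, 13, 13]
20 [44, 272, 271, 225, 222, 42, 42, 37, 36, 12]
30 [45, 44, 243, 240, 239, 13, 14, 37, 37, 37]
40 [44, 44, 273, 265, 256, 13, 13, 12, 35, 36]
50 [44, 45, 273, 240, 249, 14, 13, 1, 2, 1]
shift [-0.0206, 0.0044, 0.2024] turn [-0.0003, 0.0008, -0.0018] | mm 81.4 deg 0.7
```

Request:
{"api": "play_rows", "payload": {"motion": [[[-0.0206, 0.0044, 0.07], [0, 0, 0]], [[-0.0206, 0.0044, 0.15], [0, 0, 0]], [[-0.0206, 0.0044, 0.23], [0, 0, 0]], [[-0.0206, 0.0044, 0.29], [0, 0, 0]], [[-0.0206, 0.0044, 0.32], [0, 0, 0]], [[-0.0206, 0.0044, 0.327], [0, 0, 0]], [[-0.0206, 0.0044, 0.327], [0, 0, 0]]]}}

```text
t: 2.75
eef_pos: [0.6206, -0.0651, 0.0507]
tool_rot: [0.002, 0.298, 0.955, -0.002]
contact_force: [-0.3, 0.4, 0.3]
gripper_width: 0.58
```

Request:
{"api": "play_rows", "payload": {"motion": [[[0, 0, 0], [0, 0, 0]], [[0, 0, 0], [0, 0, 0]], [[0, 0, 0], [0, 0, 0]], [[0, 0, 0], [0, 0, 0]], [[0, 0, 0], [0, 0, 0]], [[0, 0, 0], [0, 0, 0]]], "fingers": 0, "grip_force": 30}}

```text
t: 3.35
eef_pos: [0.6214, -0.0652, 0.052]
tool_rot: [0.003, 0.298, 0.955, -0.001]
contact_force: [-1.2, 0.2, 6.6]
gripper_width: 0.157
```

```bash
python3 -c "
from h import *
st(); go(620,-65,50,3)"
```

```text
t 3.35 pos [621.4 -65.2  52. ] az 55.36 z [ 0.005 -0.004 -1.   ] F [-1.2  0.2  6.6] w 13.4 q [-0.22  0.62  0.31  1.83 -0.27  0.72  1.2 ]
shift [0.0032, -0.0015, 0.005] turn [0.0004, 0.0011, 0.1455] | mm 2.4 deg 52.4
```

Request:
{"api": "play_rows", "payload": {"motion": [[[0, 0, 0], [0, 0, 0.02]], [[0, 0, 0], [0, 0, 0.04]], [[0, 0, 0], [0, 0, 0.06]], [[0, 0, 0], [0, 0, 0.08]], [[0, 0, 0], [0, 0, 0.1]], [[0, 0, 0], [0, 0, 0.12]], [[0, 0, 0], [0, 0, 0.138]], [[0, 0, 0], [0, 0, 0.15]]]}}

```text
t: 4.15
eef_pos: [0.6208, -0.0656, 0.0521]
tool_rot: [0.003, 0.7, 0.714, -0.0]
contact_force: [-2.0, -1.0, 0.6]
gripper_width: 0.153
```

Request:
{"api": "play_rows", "payload": {"motion": [[[0, 0, 0], [0, 0, 0]], [[0, 0, 0], [0, 0, 0]]]}}

```text
t: 4.35
eef_pos: [0.6207, -0.0656, 0.0522]
tool_rot: [0.003, 0.699, 0.715, -0.0]
contact_force: [-1.4, -1.3, -1.5]
gripper_width: 0.155
```

```bash
python3 -c "
from h import *
st(); print(bot.get_obs()['torque'])"
```

```text
t 4.35 pos [620.7 -65.6  52.2] az 1.25 z [ 0.005 -0.005 -1.   ] F [-1.4 -1.3 -1.5] w 13.3 q [-0.4   0.67  0.56  1.85 -0.49  0.76  0.45]
[-0.21859404  0.11161685  0.02405471]
```

Request:
{"api": "play_rows", "payload": {"motion": [[[0, 0, 0], [0, 0, 0]], [[0, 0, 0], [0, 0, 0]], [[0, 0, -0.06], [0, 0, 0]], [[0, 0, -0.16], [0, 0, 0]], [[0, 0, -0.26], [0, 0, 0]], [[0, 0, -0.33], [0, 0, 0]], [[0, 0, -0.36], [0, 0, 0]], [[0, 0, -0.36], [0, 0, 0]]], "fingers": 50}}

```text
t: 5.15
eef_pos: [0.6211, -0.0649, 0.1977]
tool_rot: [0.004, 0.699, 0.715, 0.001]
contact_force: [0.2, -0.4, -0.5]
gripper_width: 0.579
```

```bash
cat >> h.py <<'E'
def valve(W):
    m=(W[...,2]>0.07)&(W[...,2]<0.09)&(W[...,0]>0.55)&(W[...,0]<0.70)&(W[...,1]>-0.14)&(W[...,1]<-0.02)
    n,l,s,_=cv2.connectedComponentsWithStats(m.astype(np.uint8)); m=l==1+np.argmax(s[1:,4])
    P=W[m][:,:2]*1000; r=cv2.minAreaRect(P.astype(np.float32)); b=cv2.boxPoints(r); e=max([b[1]-b[0],b[2]-b[1]],key=np.linalg.norm)
    print('valve n',len(P),np.round(r[0],1),np.round(r[1],1),'az',np.degrees(np.arctan2(e[1],e[0])).round(2))
E
python3 -c "
from h import *
st(); c=cam('wrist','w2'); valve(cloud(c)); t=cam('top','top2');W=cloud(t);valve(W)
s=cam('side','side2'); valve(cloud(s))
for x in cassettes(W,t): print(*x)
im=cv2.cvtColor(t['pixels'],cv2.COLOR_RGB2BGR)
cv2.imwrite('pics/top2a.png',cv2.resize(im[140:320,175:335],None,fx=3.3,fy=3.3,interpolation=cv2.INTER_CUBIC))
"
```

```text
t 5.15 pos [621.1 -64.9 197.7] az 1.28 z [ 0.008 -0.004 -1.   ] F [ 0.2 -0.4 -0.5] w 49.5 q [-0.49  0.5   0.68  1.76 -0.36  1.01  0.35]
valve n 1001 [621.5 -79.5] [11.  72.8] az -86.85
valve n 38 [ 620.9 -104.4] [11.7 25.9] az -86.77
valve n 141 [624.6 -79.6] [14.8 74.6] az -88.59
738 [ 615.6 -323.7] [ 64.1 101. ] -18.9 [ 615.4 -323.6]
737 [ 615.8 -215.9] [102.2  64.4] 2.6 [ 615.8 -216.2]
764 [ 454.1 -182.9] [102.   63.9] 22.4 [ 454.6 -183.5]
781 [ 446.4 -332.8] [102.1  64.7] 5.5 [ 447.  -333.9]
```

View pics/w2.png

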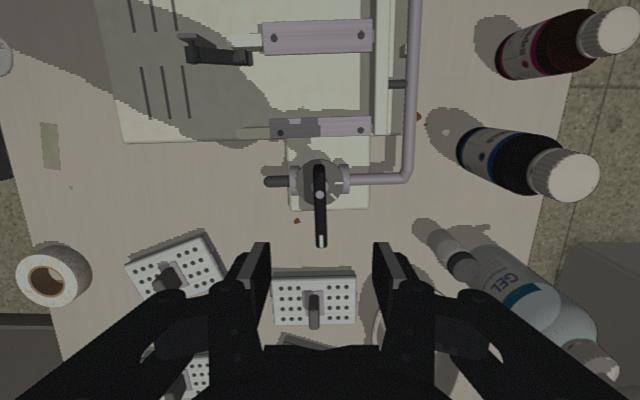

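View pics/top2a.png

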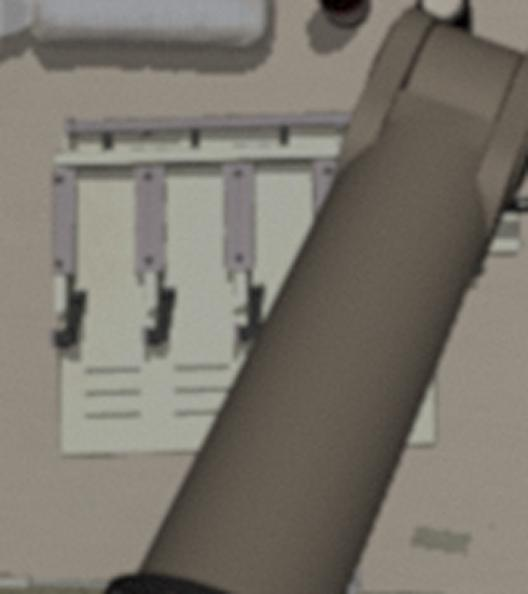

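```bash
python3 -c "
from h import *
c=cam('wrist');W=cloud(c)
for x in cassettes(W,c): print(*x)
# station features
m=(abs(W[...,2]-0.043)<0.005)&(W[...,0]>0.5)&(W[...,0]<0.72)&(W[...,1]>-0.05)&(W[...,1]<0.3)
n,l,s,_=cv2.connectedComponentsWithStats(m.astype(np.uint8))
for i in range(1,n):
    if s[i,4]>200: print('lip',s[i],cv2.minAreaRect((W[l==i][:,:2]*1000).astype(np.float32)), np.median(W[l==i][:,2]))
go(617,-214,140,2.5)
"
```

```text
3824 [ 456.4 -182.2] [102.6  63.7] 22.4 [ 454.7 -174.4]
4273 [ 617.6 -214.9] [101.9  64.9] 2.4 [ 617.9 -214.1]
1241 [ 457.5 -336.5] [92.9 37.5] 51.4 [ 449.2 -322.6]
lip [ 229    0  167  140 7724] ((608.607421875, 34.972984313964844), (141.58106994628906, 111.93250274658203), 3.104063034057617) 0.04313901343983706
lip [ 405    0   23  171 1707] ((701.0092163085938, 22.484455108642578), (16.001651763916016, 145.20404052734375), 3.1723146438598633) 0.039484861743915245
lip [215  49  23  16 269] ((533.2647705078125, 46.987728118896484), (17.648012161254883, 12.089109420776367), 3.263352870941162) 0.04311811765861229
lip [305 160  37  10 204] ((620.6159057617188, -45.6542854309082), (8.466165542602539, 34.6583137512207), 89.69551849365234) 0.0420586664129719
shift [-0.3728, -0.0135, 0.1376] turn [0.0002, 0.0008, -0.0034] | mm 159.1 deg 1.3
```

Request:
{"api": "play_rows", "payload": {"motion": [[[-0.1, 0, 0], [0, 0, -0.003]], [[-0.2, -0.01, 0], [0, 0, -0.003]], [[-0.29, -0.01, 0.05], [0, 0, -0.003]], [[-0.36, -0.0135, 0.13], [0, 0, -0.003]], [[-0.375, -0.0135, 0.23], [0, 0, -0.003]], [[-0.375, -0.0135, 0.33], [0, 0, -0.003]], [[-0.375, -0.0135, 0.37], [0, 0, -0.003]], [[-0.375, -0.0135, 0.37], [0, 0, -0.003]]]}}

```text
t: 6.15
eef_pos: [0.6149, -0.2143, 0.0438]
tool_rot: [-0.001, 0.692, 0.721, -0.003]
contact_force: [-0.5, -0.4, -0.3]
gripper_width: 0.584
```

```bash
python3 -c "
from h import *
st(); go(617.7,-214.8,28,2.4)"
```

```text
t 6.15 pos [ 614.9 -214.3   43.8] az 2.36 z [-0.005 -0.003 -1.   ] F [-0.5 -0.4 -0.3] w 49.9 q [-0.15  0.73  0.56  1.77 -0.51  0.79  0.7 ]
shift [-0.0014, 0.0072, 0.0394] turn [-0.0008, 0.0005, -0.0001] | mm 16.0 deg 0.3
```

Request:
{"api": "play_rows", "payload": {"motion": [[[-0.001, 0.007, 0.02], [0, 0, 0]], [[-0.001, 0.007, 0.039], [0, 0, 0]], [[-0.001, 0.007, 0.039], [0, 0, 0]]]}}

```text
t: 6.45
eef_pos: [0.6179, -0.2142, 0.0281]
tool_rot: [-0.001, 0.692, 0.722, -0.003]
contact_force: [-0.5, 0.4, -0.0]
gripper_width: 0.587
```

Request:
{"api": "play_rows", "payload": {"motion": [[[0, 0, 0], [0, 0, 0]], [[0, 0, 0], [0, 0, 0]], [[0, 0, 0], [0, 0, 0]], [[0, 0, 0], [0, 0, 0]], [[0, 0, 0], [0, 0, 0]], [[0, 0, 0], [0, 0, 0]]], "fingers": 0, "grip_force": 80}}

```text
t: 7.05
eef_pos: [0.6184, -0.2143, 0.0291]
tool_rot: [-0.0, 0.692, 0.722, -0.002]
contact_force: [-2.5, 0.0, 5.5]
gripper_width: 0.125
```

```bash
cat >> h.py <<'E'
YAW=3.1; C,S=np.cos(np.radians(YAW)),np.sin(np.radians(YAW))
def s2w(x,y,o=None):
    o=ORG if o is None else o
    return np.array([o[0]+C*x-S*y,o[1]+S*x+C*y])
def w2s(x,y):
    d=np.array([x,y])-ORG; return np.array([C*d[0]+S*d[1],-S*d[0]+C*d[1]])
ORG=np.array([608.6,144.5])
E
python3 -c "
from h import *
st(); go(617.7,-214.8,150,3)
c=cam('side'); W=cloud(c)
im=cv2.cvtColor(c['pixels'],cv2.COLOR_RGB2BGR)
print(w2s(620.6,-64.7), w2s(608.6,34.97), s2w(-160,-120))
"
```

```text
t 7.05 pos [ 618.4 -214.3   29.1] az 2.4 z [-0.003 -0.003 -1.   ] F [-2.5  0.   5.5] w 10.7 q [-0.14  0.75  0.54  1.77 -0.52  0.77  0.71]
shift [-0.0021, -0.0028, -0.3023] turn [-0.0006, 0.0005, -0.0017] | mm 120.9 deg 0.7
[   0.66915237 -209.54281719] [  -5.92325239 -109.3697215 ] [455.32359031  16.02298948]
```

Request:
{"api": "play_rows", "payload": {"motion": [[[0, 0, -0.06], [0, 0, 0]], [[0, 0, -0.16], [0, 0, 0]], [[0, 0, -0.25], [0, 0, -0.001]], [[0.06, -0.04, -0.28], [0, 0, -0.002]], [[0.14, -0.1, -0.28], [0, 0, -0.002]], [[0.23, -0.16, -0.28], [0, 0, -0.002]], [[0.32, -0.23, -0.28], [0, 0, -0.002]], [[0.41, -0.29, -0.28], [0, 0, -0.002]]]}}

```text
t: 7.9
eef_pos: [0.4939, -0.0538, 0.1406]
tool_rot: [-0.001, 0.688, 0.726, -0.002]
contact_force: [0.2, 0.4, -1.6]
gripper_width: 0.119
```

```bash
sed -i 's/^ORG=.*/ORG=np.array([609.5,144.7])/' h.py; python3 -c "
from h import *
st(); go(*s2w(-165,-120),130,3.1)"
```

```text
t 7.9 pos [493.9 -53.8 140.6] az 3.09 z [-0.004 -0.003 -1.   ] F [ 0.2  0.4 -1.6] w 10.2 q [-0.59  0.37  0.7   2.09 -0.32  0.79  0.36]
shift [0.1799, -0.0971, 0.0266] turn [-0.0007, 0.0004, -0.0] | mm 82.5 deg 0.3
```

Request:
{"api": "play_rows", "payload": {"motion": [[[0.08, -0.04, 0], [0, 0, 0]], [[0.15, -0.08, 0.02], [0, 0, 0]], [[0.18, -0.097, 0.027], [0, 0, 0]], [[0.18, -0.097, 0.027], [0, 0, 0]]]}}

```text
t: 8.3
eef_pos: [0.4494, 0.018, 0.1292]
tool_rot: [-0.002, 0.686, 0.727, -0.003]
contact_force: [0.5, 1.0, -2.2]
gripper_width: 0.123
```

```bash
python3 -c "
from h import *
st(); c=cam('wrist','w3'); W=cloud(c); np.savez('w3.npz',W=W)
m=(abs(W[...,2]-0.043)<0.004)&(W[...,0]>0.55)&(W[...,0]<0.685)&(W[...,1]>-0.05)&(W[...,1]<0.35)
n,l,s,_=cv2.connectedComponentsWithStats(m.astype(np.uint8))
for i in range(1,n):
    if s[i,4]>200:
        r=cv2.minAreaRect((W[l==i][:,:2]*1000).astype(np.float32)); print('lip',s[i],np.round(r[0],1),np.round(r[1],1),r[2],w2s(*r[0]).round(1))
s=cam('side','side3')
im=cv2.cvtColor(s['pixels'],cv2.COLOR_RGB2BGR)
cv2.imwrite('pics/side3a.png',cv2.resize(im[80:260,240:440],None,fx=3.3,fy=3.3,interpolation=cv2.INTER_CUBIC))
"
```

```text
t 8.3 pos [449.4  18.  129.2] az 3.31 z [-0.007 -0.002 -1.   ] F [ 0.5  1.  -2.2] w 10.5 q [-0.77  0.3   0.7   2.2  -0.29  0.73  0.19]
lip [ 482   14  158   44 6120] [602.8 144. ] [106.   26.3] 3.3230903148651123 [-6.7 -0.3]
lip [ 443   72  197  192 9253] [608.   50.7] [122.6 143.3] 3.0756990909576416 [ -6.6 -93.7]
lip [499 282  43  13 348] [620.  -45.6] [35.2  8.8] 0.24816329777240753 [   0.2 -190.6]
```

View pics/w3.png

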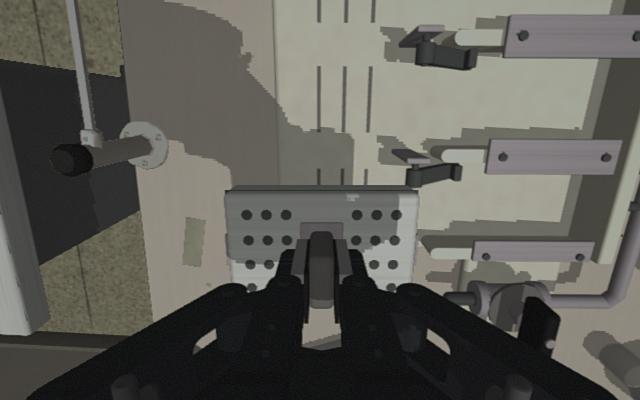

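View pics/side3a.png

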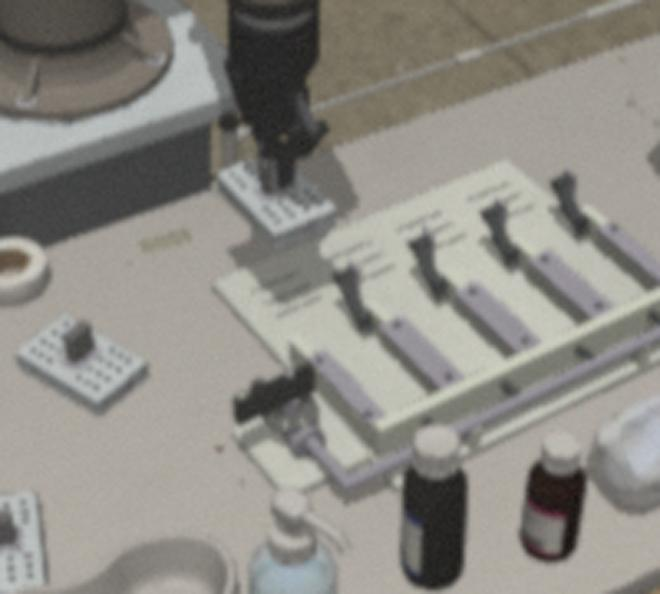

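```bash
python3 -c "
from h import *
go(*s2w(-165,-119.5),43,3.1);go(*s2w(-100,-119.5),43,3.1)"
```

```text
shift [0.0023, 0.0003, 0.2175] turn [-0.0006, 0.0004, 0.0] | mm 87.0 deg 0.3
shift [0.0022, 0.1628, 0.2169] turn [-0.0006, 0.0004, 0.0] | mm 108.5 deg 0.3
```

Request:
{"api": "play_rows", "payload": {"motion": [[[0.002, 0, 0.08], [-0.0006, 0.0004, 0]], [[0.002, 0, 0.16], [-0.0006, 0.0004, 0]], [[0.002, 0, 0.2175], [-0.0006, 0.0004, 0]], [[0.002, 0, 0.2175], [-0.0006, 0.0004, 0]], [[0.002, 0.05, 0.2175], [-0.0006, 0.0004, 0]], [[0.002, 0.11, 0.2175], [-0.0006, 0.0004, 0]], [[0.002, 0.163, 0.2175], [-0.0006, 0.0004, 0]], [[0.002, 0.163, 0.2175], [-0.0006, 0.0004, 0]]]}}

```text
t: 9.2
eef_pos: [0.5207, 0.0189, 0.0435]
tool_rot: [0.002, 0.688, 0.726, 0.001]
contact_force: [-0.1, -0.9, -1.8]
gripper_width: 0.125
```

```bash
python3 -c "
from h import *
st(); go(*s2w(0.5,-119.5),42.5,3.1);p=bot.get_obs()['eef_pos']*1000;print(w2s(p[0],p[1]))
s=cam('side')
im=cv2.cvtColor(s['pixels'],cv2.COLOR_RGB2BGR)
cv2.imwrite('pics/side4a.png',cv2.resize(im[80:260,240:440],None,fx=3.3,fy=3.3,interpolation=cv2.INTER_CUBIC))
"
```

```text
t 9.2 pos [520.7  18.9  43.5] az 3.06 z [ 0.005 -0.001 -1.   ] F [-0.1 -0.9 -1.8] w 10.7 q [-0.58  0.55  0.54  2.1  -0.49  0.61  0.36]
shift [0.0036, 0.24, 0.0037] turn [0.0008, 0.0002, -0.0001] | mm 96.0 deg 0.3
[ -95.49062526 -120.85778658]
```

View pics/side4a.png

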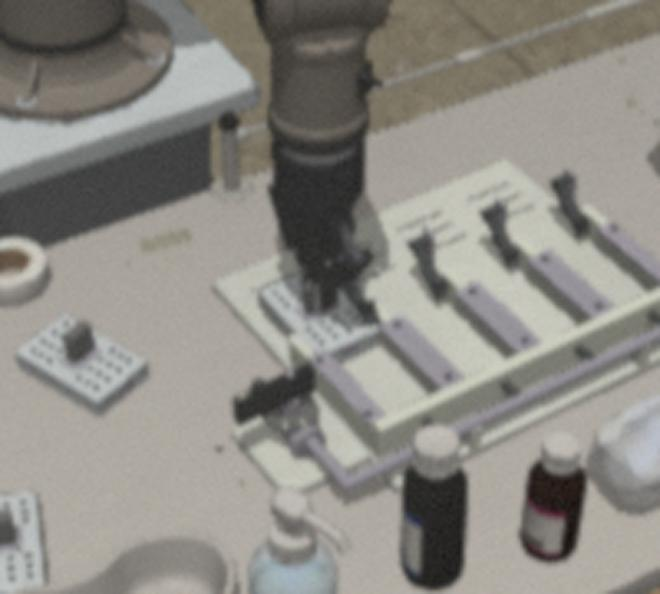

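Request:
{"api": "play_rows", "payload": {"motion": [[[0.003, 0.04, 0.003], [0, 0, 0]], [[0.003, 0.08, 0.003], [0, 0, 0]], [[0.003, 0.12, 0.003], [0, 0, 0]], [[0.003, 0.16, 0.003], [0, 0, 0]], [[0.003, 0.2, 0.003], [0, 0, 0]], [[0.003, 0.225, 0.003], [0, 0, 0]], [[0.003, 0.24, 0.003], [0, 0, 0]], [[0.003, 0.24, 0.003], [0, 0, 0]]]}}

```text
t: 10.05
eef_pos: [0.6144, 0.0246, 0.0421]
tool_rot: [0.001, 0.688, 0.725, 0.0]
contact_force: [0.7, 0.2, -2.5]
gripper_width: 0.124
```

```bash
python3 -c "
from h import *
st(); p=bot.get_obs()['eef_pos']*1000;print(w2s(p[0],p[1]))
s=cam('side')
im=cv2.cvtColor(s['pixels'],cv2.COLOR_RGB2BGR)
cv2.imwrite('pics/side5a.png',cv2.resize(im[80:260,240:440],None,fx=3.3,fy=3.3,interpolation=cv2.INTER_CUBIC))
s=cam('wrist','w5')
"
```

```text
t 10.05 pos [614.4  24.6  42.1] az 3.02 z [ 0.002 -0.001 -1.   ] F [ 0.7  0.2 -2.5] w 10.6 q [-0.53  0.68  0.54  1.87 -0.5   0.73  0.34]
[  -1.63254685 -120.1420689 ]
```

View pics/side5a.png

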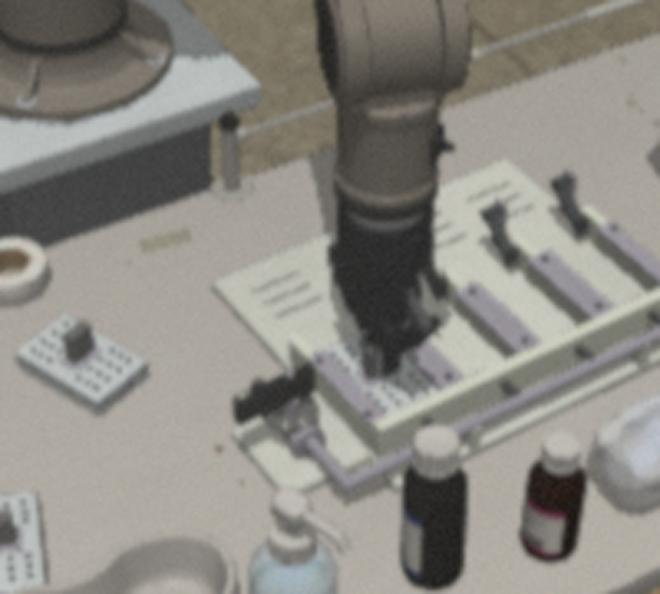

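View pics/w5.png

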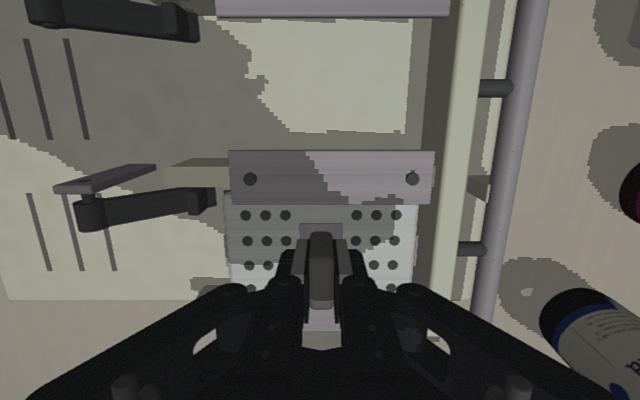

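Request:
{"api": "play_rows", "payload": {"motion": [[[0, 0.004, 0], [0, 0, 0]], [[0, 0.008, 0], [0, 0, 0]], [[0, 0.011, 0], [0, 0, 0]], [[0, 0.011, 0], [0, 0, 0]]]}}

```text
t: 10.55
eef_pos: [0.618, 0.025, 0.0421]
tool_rot: [0.001, 0.688, 0.726, 0.0]
contact_force: [0.1, 0.2, -1.4]
gripper_width: 0.123
```

```bash
python3 -c "
from h import *
st(); p=bot.get_obs()['eef_pos']*1000;print(w2s(p[0],p[1]))
s=cam('wrist','w6')
"
```

```text
t 10.55 pos [618.   25.   42.1] az 3.03 z [ 0.002 -0.001 -1.   ] F [ 0.1  0.2 -1.4] w 10.5 q [-0.53  0.68  0.54  1.86 -0.5   0.74  0.34]
[   1.97799406 -119.96751934]
```

View pics/w6.png

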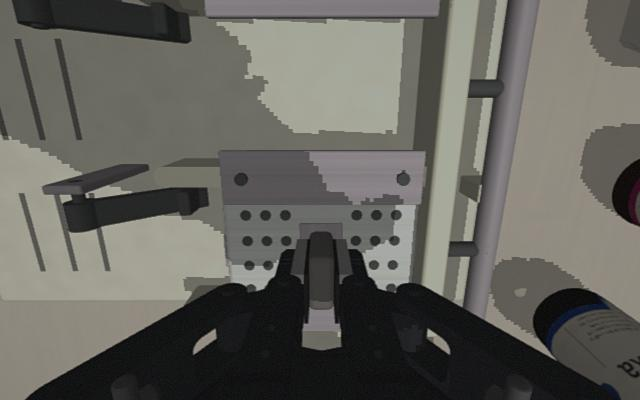

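Request:
{"api": "play_rows", "payload": {"motion": [[[0, 0, 0.002], [0, 0, 0]], [[0, 0, 0.002], [0, 0, 0]]]}}

```text
t: 10.8
eef_pos: [0.6177, 0.025, 0.0411]
tool_rot: [0.001, 0.688, 0.726, 0.0]
contact_force: [0.5, -0.1, -1.7]
gripper_width: 0.124
```

Request:
{"api": "play_rows", "payload": {"motion": [[[0, 0, 0], [0, 0, 0]], [[0, 0, 0], [0, 0, 0]], [[0, 0, 0], [0, 0, 0]], [[0, 0, -0.05], [0, 0, 0]], [[0, 0, -0.15], [0, 0, 0]], [[0, 0, -0.25], [0, 0, 0]], [[0, 0, -0.3], [0, 0, 0]], [[0, 0, -0.3], [0, 0, 0]]], "fingers": 40}}

```text
t: 11.6
eef_pos: [0.6198, 0.0249, 0.1647]
tool_rot: [0.003, 0.688, 0.725, 0.003]
contact_force: [0.8, 0.3, -0.8]
gripper_width: 0.469
```

```bash
cat >> h.py <<'E'
def catches(W):
    for k,y in enumerate([120,40,-40,-120]):
        d=W[...,:2]*1000-ORG; sx=C*d[...,0]+S*d[...,1]; sy=-S*d[...,0]+C*d[...,1]
        r=[]
        for x in (-66,-75,-85,-95):
            m=(abs(sx-x)<3)&(sy>y+23)&(sy<y+31); r.append(round(float(np.nanmedian(W[...,2][m])*1000),1) if m.sum()>2 else None)
        hm=(W[...,2]>.058)&(W[...,2]<.072)&(abs(sy-y)<16)&(sx>-60)&(sx<40)
        print('lane',k+1,'z at -66,-75,-85,-95:',r,'handle s:',(sx[hm].mean().round(1),sy[hm].mean().round(1)) if hm.sum()>5 else None)
E
python3 -c "
from h import *
st(); c=cam('wrist','w7'); W=cloud(c);catches(W)
t=cam('top','top7');W=cloud(t); catches(W)
for x in cassettes(W,t): print(*x)
"
```

```text
t 11.6 pos [619.8  24.9 164.7] az 3.01 z [ 0.007  0.    -1.   ] F [ 0.8  0.3 -0.8] w 40.0 q [-0.61  0.52  0.65  1.79 -0.38  0.94  0.25]
lane 1 z at -66,-75,-85,-95: [None, None, None, None] handle s: None
lane 2 z at -66,-75,-85,-95: [None, None, None, None] handle s: None
lane 3 z at -66,-75,-85,-95: [41.3, 39.5, 47.3, 55.7] handle s: None
lane 4 z at -66,-75,-85,-95: [41.2, 39.6, 47.3, 55.4] handle s: (np.float64(1.9), np.float64(-120.2))
lane 1 z at -66,-75,-85,-95: [39.8, 37.3, 44.2, 14.3] handle s: None
lane 2 z at -66,-75,-85,-95: [None, None, None, None] handle s: None
lane 3 z at -66,-75,-85,-95: [None, None, None, None] handle s: None
lane 4 z at -66,-75,-85,-95: [592.3, 598.8, 606.3, 614.0] handle s: (np.float64(-2.2), np.float64(-129.6))
738 [ 615.7 -323.8] [ 64.7 102.4] -19.2 [ 615.4 -324. ]
759 [ 454.1 -182.9] [101.9  63.9] 22.7 [ 454.3 -183.6]
786 [ 446.7 -333.2] [101.7  64.3] 5.7 [ 447.2 -333.2]
```

View pics/w7.png

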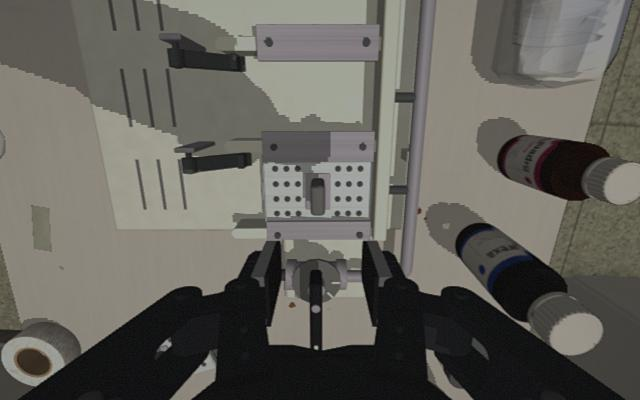

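View pics/top7.png

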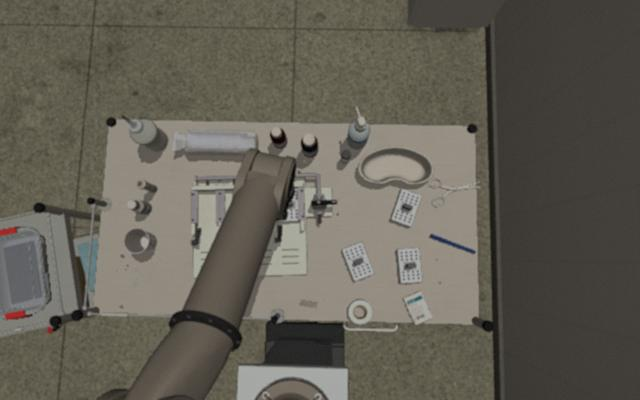

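```bash
python3 -c "
from h import *
go(456,-182,165,22.4)"
```

```text
shift [-0.4963, -0.4308, -0.0099] turn [0.0002, 0.0001, -0.0538] | mm 262.9 deg 19.4
```

Request:
{"api": "play_rows", "payload": {"motion": [[[-0.08, -0.06, -0.01], [0, 0, -0.01]], [[-0.17, -0.15, -0.01], [0, 0, -0.02]], [[-0.26, -0.23, -0.01], [0, 0, -0.03]], [[-0.35, -0.31, -0.01], [0, 0, -0.04]], [[-0.43, -0.38, -0.01], [0, 0, -0.054]], [[-0.49, -0.425, -0.01], [0, 0, -0.054]], [[-0.496, -0.43, -0.01], [0, 0, -0.054]], [[-0.496, -0.43, -0.01], [0, 0, -0.054]]], "fingers": 50}}

```text
t: 12.5
eef_pos: [0.4553, -0.1822, 0.1642]
tool_rot: [-0.0, 0.557, 0.831, 0.0]
contact_force: [-0.1, 0.1, 0.5]
gripper_width: 0.587
```

```bash
python3 -c "
from h import *
st(); c=cam('wrist','w8'); W=cloud(c)
for x in cassettes(W,c): print(*x)
go(456,-182,28,22.4)"
```

```text
t 12.5 pos [ 455.3 -182.2  164.2] az 22.36 z [-0.  0. -1.] F [-0.1  0.1  0.5] w 50.2 q [-0.29  0.3   0.66  2.09 -0.25  0.83  0.9 ]
6959 [ 456.1 -182.1] [102.1  63.5] 22.5 [ 455.9 -181.7]
2467 [ 474.3 -329.8] [50.2 64.4] -84.2 [ 451.5 -326.9]
957 [ 703.8 -209.2] [44.9  8.4] 56.8 None
450 [ 570.4 -315.4] [25.7 36.1] -77.8 None
354 [ 662.  -321.1] [20.7 42.8] -61.6 None
359 [ 694.4 -345.5] [ 4.9 36.7] -85.6 None
shift [-0.0015, -0.0013, 0.3407] turn [0.0001, 0.0, 0.0002] | mm 136.3 deg 0.1
```

View pics/w8.png

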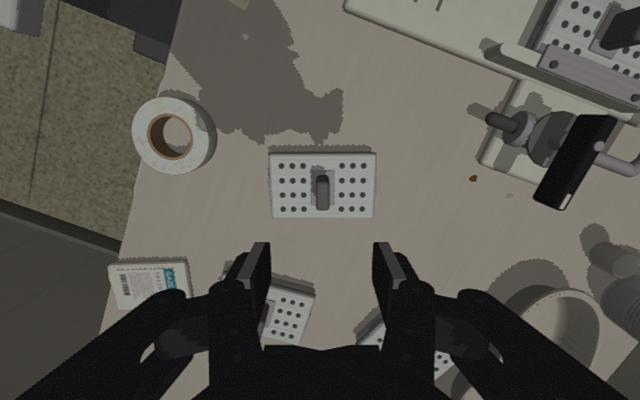

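Cassette is centred at (322,185), squarely aligned with the tool. Descend and grip.

Request:
{"api": "play_rows", "payload": {"motion": [[[0, 0.0015, 0.09], [0, 0, 0]], [[0, 0.0015, 0.18], [0, 0, 0]], [[0, 0.0015, 0.26], [0, 0, 0]], [[0, 0.0015, 0.32], [0, 0, 0]], [[0, 0.0015, 0.34], [0, 0, 0]], [[0, 0.0015, 0.34], [0, 0, 0]], [[0, 0.0015, 0.34], [0, 0, 0]]]}}

```text
t: 13.25
eef_pos: [0.4577, -0.1807, 0.0289]
tool_rot: [0.001, 0.555, 0.832, 0.0]
contact_force: [0.5, -0.9, 0.1]
gripper_width: 0.587
```

Request:
{"api": "play_rows", "payload": {"motion": [[[0, 0, 0], [0, 0, 0]], [[0, 0, 0], [0, 0, 0]], [[0, 0, 0], [0, 0, 0]], [[0, 0, 0], [0, 0, 0]], [[0, 0, 0], [0, 0, 0]], [[0, 0, 0], [0, 0, 0]]], "fingers": 0, "grip_force": 80}}

```text
t: 13.85
eef_pos: [0.4582, -0.1809, 0.03]
tool_rot: [0.001, 0.555, 0.832, 0.001]
contact_force: [-2.0, 0.3, 9.1]
gripper_width: 0.119
```

```bash
python3 -c "
from h import *
st(); go(455.9,-182,140,22.4); go(*s2w(-165,-40),140,3.1)"
```

```text
t 13.85 pos [ 458.2 -180.9   30. ] az 22.52 z [ 0.003  0.    -1.   ] F [-2.   0.3  9.1] w 10.2 q [-0.13  0.53  0.48  2.16 -0.47  0.54  1.09]
shift [-0.0006, -0.0057, -0.2751] turn [0.0004, 0.0001, 0.0003] | mm 110.1 deg 0.2
shift [0.6497, 0.2396, -0.2751] turn [0.0004, 0.0001, 0.0539] | mm 298.0 deg 19.4
```

Request:
{"api": "play_rows", "payload": {"motion": [[[0, 0, -0.06], [0, 0, 0]], [[0, 0, -0.16], [0, 0, 0]], [[0, 0, -0.25], [0, 0, 0]], [[0.08, 0.03, -0.275], [0, 0, 0.01]], [[0.18, 0.07, -0.275], [0, 0, 0.02]], [[0.28, 0.1, -0.275], [0, 0, 0.03]], [[0.38, 0.14, -0.275], [0, 0, 0.04]], [[0.48, 0.18, -0.275], [0, 0, 0.05]]]}}

```text
t: 14.65
eef_pos: [0.4502, 0.0257, 0.1403]
tool_rot: [0.001, 0.68, 0.733, 0.001]
contact_force: [1.1, -0.2, -1.8]
gripper_width: 0.122
```

```bash
python3 -c "
from h import *
st(); go(*s2w(-165,-40),120,3.1)"
```

```text
t 14.65 pos [450.2  25.7 140.3] az 4.35 z [ 0.003  0.001 -1.   ] F [ 1.1 -0.2 -1.8] w 10.4 q [-0.79  0.28  0.71  2.2  -0.27  0.74  0.17]
shift [0.1753, 0.0048, 0.0508] turn [0.0005, -0.0001, 0.0035] | mm 73.0 deg 1.3
```

Request:
{"api": "play_rows", "payload": {"motion": [[[0.08, 0, 0.02], [0, 0, 0.0035]], [[0.16, 0.005, 0.04], [0, 0, 0.0035]], [[0.175, 0.005, 0.05], [0, 0, 0.0035]], [[0.175, 0.005, 0.05], [0, 0, 0.0035]]]}}

```text
t: 15.05
eef_pos: [0.4463, 0.0966, 0.1199]
tool_rot: [0.0, 0.687, 0.727, 0.001]
contact_force: [0.4, -0.6, -2.6]
gripper_width: 0.124
```

```bash
python3 -c "
from h import *
st(); go(*s2w(-165,-40),44,3.1);go(*s2w(-100,-40),44,3.1)
c=cam('wrist','w9')"
```

```text
t 15.05 pos [446.3  96.6 119.9] az 3.25 z [ 0.002  0.001 -1.   ] F [ 0.4 -0.6 -2.6] w 10.6 q [-0.91  0.33  0.66  2.2  -0.31  0.7   0.03]
shift [-0.0021, 0.001, 0.1899] turn [0.0003, -0.0001, 0.0004] | mm 76.0 deg 0.2
shift [-0.0026, 0.1635, 0.1902] turn [0.0003, -0.0001, 0.0004] | mm 100.3 deg 0.2
```

View pics/w9.png

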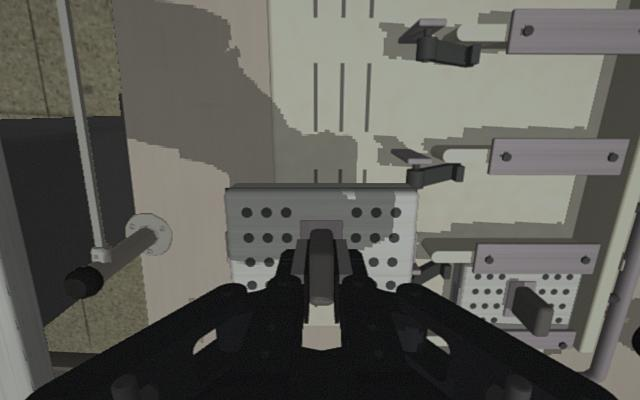

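Request:
{"api": "play_rows", "payload": {"motion": [[[-0.002, 0, 0.08], [0, 0, 0.0004]], [[-0.002, 0, 0.15], [0, 0, 0.0004]], [[-0.002, 0, 0.19], [0, 0, 0.0004]], [[-0.002, 0, 0.19], [0, 0, 0.0004]], [[-0.0025, 0.05, 0.19], [0, 0, 0.0004]], [[-0.0025, 0.11, 0.19], [0, 0, 0.0004]], [[-0.0025, 0.163, 0.19], [0, 0, 0.0004]], [[-0.0025, 0.163, 0.19], [0, 0, 0.0004]]]}}

```text
t: 15.9
eef_pos: [0.5155, 0.0971, 0.0457]
tool_rot: [0.002, 0.689, 0.725, 0.003]
contact_force: [1.2, 3.0, -2.0]
gripper_width: 0.123
```

```bash
python3 -c "
from h import *
st(); go(*s2w(3,-40),43,3.1);p=bot.get_obs()['eef_pos']*1000;print(w2s(p[0],p[1]))
c=cam('wrist','w10')"
```

```text
t 15.9 pos [515.5  97.1  45.7] az 2.89 z [ 0.007  0.001 -1.   ] F [ 1.2  3.  -2. ] w 10.5 q [-0.72  0.55  0.53  2.09 -0.48  0.61  0.19]
shift [0.0069, 0.2485, 0.0085] turn [0.0011, -0.0001, -0.0006] | mm 99.5 deg 0.5
[-96.44445938 -42.40813992]
```

View pics/w10.png

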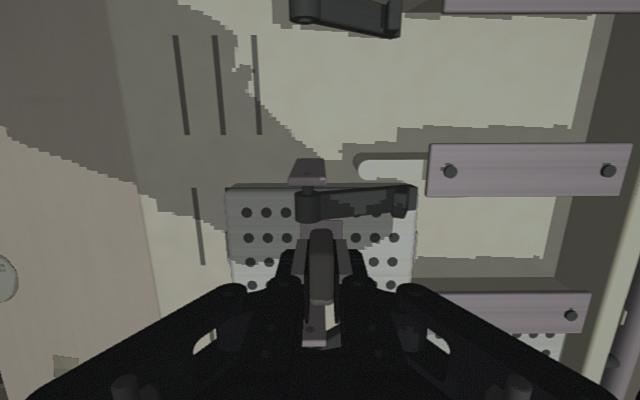

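Request:
{"api": "play_rows", "payload": {"motion": [[[0.007, 0, 0.006], [0.001, 0, -0.0006]], [[0.007, 0, 0.006], [0.001, 0, -0.0006]], [[0.007, 0.04, 0.006], [0.001, 0, -0.0006]], [[0.007, 0.08, 0.006], [0.001, 0, -0.0006]], [[0.007, 0.12, 0.006], [0.001, 0, -0.0006]], [[0.007, 0.16, 0.006], [0.001, 0, -0.0006]], [[0.007, 0.2, 0.006], [0.001, 0, -0.0006]], [[0.007, 0.2, 0.006], [0.001, 0, -0.0006]]]}}

```text
t: 16.75
eef_pos: [0.5948, 0.1036, 0.0436]
tool_rot: [0.0, 0.688, 0.726, 0.0]
contact_force: [0.1, 0.5, -1.9]
gripper_width: 0.121
```

```bash
python3 -c "
from h import *
st(); go(*s2w(3,-40),43,3.1);p=bot.get_obs()['eef_pos']*1000;print(w2s(p[0],p[1]))"
```

```text
t 16.75 pos [594.8 103.6  43.6] az 3.09 z [ 0.001 -0.    -1.   ] F [ 0.1  0.5 -1.9] w 10.4 q [-0.66  0.66  0.52  1.89 -0.48  0.72  0.2 ]
shift [0.0007, 0.0496, 0.0016] turn [0.0001, 0.0, -0.0] | mm 19.9 deg 0.1
[-16.85416504 -40.26801864]
```

Request:
{"api": "play_rows", "payload": {"motion": [[[0, 0.02, 0.001], [0, 0, 0]], [[0, 0.035, 0.001], [0, 0, 0]], [[0, 0.045, 0.001], [0, 0, 0]], [[0, 0.049, 0.001], [0, 0, 0]], [[0, 0.049, 0.001], [0, 0, 0]], [[0, 0.049, 0.003], [0, 0, 0]], [[0, 0.049, 0.003], [0, 0, 0]]]}}

```text
t: 17.45
eef_pos: [0.6136, 0.1046, 0.0422]
tool_rot: [-0.0, 0.688, 0.726, -0.0]
contact_force: [-3.6, -0.2, -0.0]
gripper_width: 0.123
```

```bash
python3 -c "
from h import *
st(); p=bot.get_obs()['eef_pos']*1000;print(w2s(p[0],p[1]))
c=cam('wrist','w11')"
```

```text
t 17.45 pos [613.6 104.6  42.2] az 3.09 z [-0. -0. -1.] F [-3.6 -0.2 -0. ] w 10.5 q [-0.64  0.68  0.52  1.85 -0.48  0.74  0.2 ]
[  1.95062444 -40.23903453]
```

View pics/w11.png

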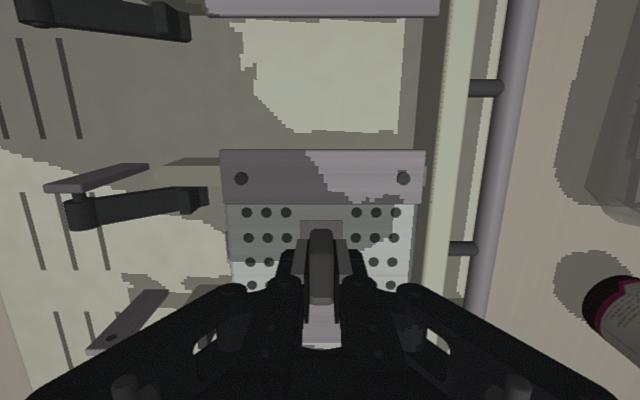

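Against the stop (3.6 N), catch seems dropped. Release and rise.

Request:
{"api": "play_rows", "payload": {"motion": [[[0, 0, 0], [0, 0, 0]], [[0, 0, 0], [0, 0, 0]], [[0, 0, 0], [0, 0, 0]], [[0, 0, -0.05], [0, 0, 0]], [[0, 0, -0.15], [0, 0, 0]], [[0, 0, -0.25], [0, 0, 0]], [[0, 0, -0.3], [0, 0, 0]], [[0, 0, -0.3], [0, 0, 0]]], "fingers": 40}}

```text
t: 18.3
eef_pos: [0.6164, 0.1047, 0.1661]
tool_rot: [0.002, 0.688, 0.726, 0.003]
contact_force: [0.3, 0.9, -0.7]
gripper_width: 0.465
```

```bash

python3 -c "
from h import *
st(); c=cam('wrist','w12'); W=cloud(c);catches(W)
t=cam('top','top12');W=cloud(t)
for x in cassettes(W,t): print(*x)
go(448,-332,170,5.5)
"
```

```text
t 18.3 pos [616.4 104.7 166.1] az 3.08 z [ 0.007  0.002 -1.   ] F [ 0.3  0.9 -0.7] w 39.7 q [-0.72  0.53  0.63  1.78 -0.37  0.95  0.11]
lane 1 z at -66,-75,-85,-95: [None, None, None, None] handle s: None
lane 2 z at -66,-75,-85,-95: [41.2, 39.5, 47.3, 56.0] handle s: None
lane 3 z at -66,-75,-85,-95: [41.1, 39.4, 47.0, 55.3] handle s: (np.float64(1.9), np.float64(-39.8))
lane 4 z at -66,-75,-85,-95: [41.2, 39.5, 46.9, 54.2] handle s: (np.float64(2.0), np.float64(-119.0))
735 [ 616.2 -324. ] [ 64.7 102.4] -18.6 [ 615.4 -323.7]
786 [ 446.8 -333. ] [101.4  64.9] 5.3 [ 446.9 -332.9]
shift [-1.0681, -0.4733, -0.0196] turn [0.0001, -0.0, -0.0067] | mm 467.4 deg 2.4
```

View pics/w12.png

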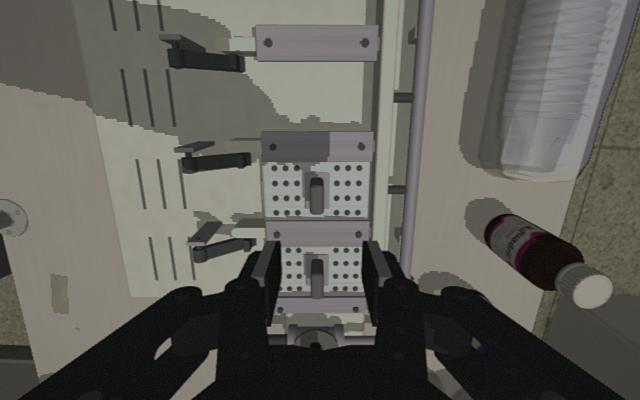

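Request:
{"api": "play_rows", "payload": {"motion": [[[-0.08, -0.04, -0.01], [0, 0, 0]], [[-0.18, -0.08, -0.02], [0, 0, 0]], [[-0.29, -0.13, -0.02], [0, 0, 0]], [[-0.4, -0.18, -0.02], [0, 0, 0]], [[-0.51, -0.22, -0.02], [0, 0, -0.002]], [[-0.62, -0.27, -0.02], [0, 0, -0.005]], [[-0.73, -0.32, -0.02], [0, 0, -0.006]], [[-0.84, -0.37, -0.02], [0, 0, -0.007]]], "fingers": 50}}

```text
t: 19.2
eef_pos: [0.4828, -0.2398, 0.169]
tool_rot: [-0.001, 0.671, 0.741, -0.0]
contact_force: [0.8, 0.1, -0.7]
gripper_width: 0.584
```

```bash

python3 -c "
from h import *
st(); go(449,-331.5,170,5.5)
"
```

```text
t 19.2 pos [ 482.8 -239.8  169. ] az 5.66 z [-0.001  0.001 -1.   ] F [ 0.8  0.1 -0.7] w 49.9 q [-0.2   0.39  0.7   1.98 -0.32  0.89  0.76]
shift [-0.2197, -0.1066, -0.0027] turn [-0.0002, -0.0001, 0.0004] | mm 97.7 deg 0.2
```

Request:
{"api": "play_rows", "payload": {"motion": [[[-0.1, -0.05, 0], [0, 0, 0]], [[-0.18, -0.09, 0], [0, 0, 0]], [[-0.22, -0.107, 0], [0, 0, 0]], [[-0.22, -0.107, 0], [0, 0, 0]]]}}

```text
t: 19.6
eef_pos: [0.4464, -0.3344, 0.1679]
tool_rot: [-0.001, 0.673, 0.739, -0.001]
contact_force: [-0.6, 0.1, 0.4]
gripper_width: 0.587
```

```bash

python3 -c "
from h import *
st(); c=cam('wrist','w13'); W=cloud(c)
for x in cassettes(W,c): print(*x)
x=max(cassettes(W,c),key=lambda r:r[0]); go(*x[1],28,x[3])
"
```

```text
t 19.6 pos [ 446.4 -334.4  167.9] az 5.35 z [-0.003 -0.    -1.   ] F [-0.6  0.1  0.4] w 50.1 q [-0.01  0.43  0.7   1.93 -0.34  0.9   0.96]
4404 [ 701.  -294.4] [ 25.2 187.4] -86.4 None
6882 [ 617.8 -323.9] [ 64.1 103.1] -18.8 [ 616.5 -323.2]
6806 [ 448.4 -332.7] [102.3  63.1] 5.6 [ 448.5 -332.5]
shift [-0.0205, 0.4265, 0.3481] turn [-0.0005, -0.0001, 0.0675] | mm 220.4 deg 24.3
```

View pics/w13.png

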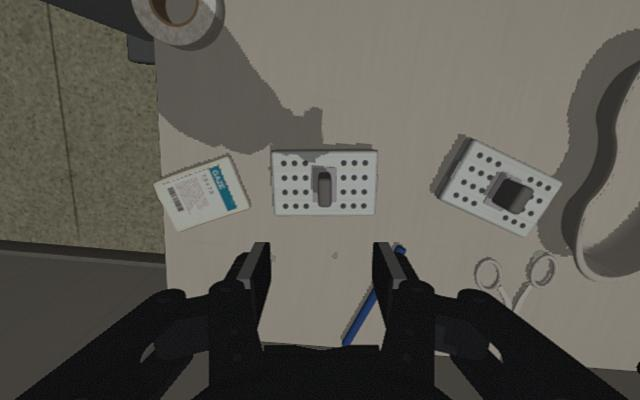

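```bash

python3 -c "
from h import *
go(448.5,-332.5,28,5.6)
"
```

```text
shift [-0.0014, 0.0032, 0.3494] turn [-0.0005, -0.0002, -0.0003] | mm 139.8 deg 0.2
```

Request:
{"api": "play_rows", "payload": {"motion": [[[-0.001, 0.003, 0.09], [0, 0, 0]], [[-0.001, 0.003, 0.18], [0, 0, 0]], [[-0.001, 0.003, 0.26], [0, 0, 0]], [[-0.001, 0.003, 0.32], [0, 0, 0]], [[-0.001, 0.003, 0.349], [0, 0, 0]], [[-0.001, 0.003, 0.349], [0, 0, 0]], [[-0.001, 0.003, 0.349], [0, 0, 0]]]}}

```text
t: 20.35
eef_pos: [0.449, -0.3321, 0.0287]
tool_rot: [-0.001, 0.672, 0.74, -0.001]
contact_force: [-0.3, -0.0, 0.3]
gripper_width: 0.584
```

Request:
{"api": "play_rows", "payload": {"motion": [[[0, 0, 0], [0, 0, 0]], [[0, 0, 0], [0, 0, 0]], [[0, 0, 0], [0, 0, 0]], [[0, 0, 0], [0, 0, 0]], [[0, 0, 0], [0, 0, 0]], [[0, 0, 0], [0, 0, 0]]], "fingers": 0, "grip_force": 80}}

```text
t: 20.95
eef_pos: [0.4496, -0.3324, 0.0299]
tool_rot: [-0.001, 0.672, 0.74, -0.0]
contact_force: [-1.4, 1.5, 6.9]
gripper_width: 0.124
```

```bash
python3 -c "
from h import *
st(); go(448,-332,140,5.6); go(*s2w(-165,40),140,3.1)"
```

```text
t 20.95 pos [ 449.6 -332.4   29.9] az 5.54 z [-0.001  0.001 -1.   ] F [-1.4  1.5  6.9] w 10.6 q [ 0.12  0.63  0.54  2.01 -0.53  0.65  1.1 ]
shift [0.0016, -0.0042, -0.2753] turn [-0.0002, -0.0002, -0.0002] | mm 110.2 deg 0.1
shift [1.2663, 0.1048, -0.2743] turn [-0.0002, -0.0001, 0.0068] | mm 520.0 deg 2.4
```

Request:
{"api": "play_rows", "payload": {"motion": [[[0, 0, -0.06], [0, 0, 0]], [[0, 0, -0.16], [0, 0, 0]], [[0, 0.03, -0.25], [0, 0, 0]], [[0.08, 0.06, -0.275], [0, 0, 0.001]], [[0.18, 0.09, -0.275], [0, 0, 0.003]], [[0.29, 0.1, -0.275], [0, 0, 0.005]], [[0.4, 0.11, -0.275], [0, 0, 0.007]], [[0.51, 0.11, -0.275], [0, 0, 0.007]]]}}

```text
t: 21.75
eef_pos: [0.474, -0.1233, 0.1403]
tool_rot: [-0.0, 0.688, 0.725, 0.0]
contact_force: [1.6, 1.4, -1.6]
gripper_width: 0.123
```

Request:
{"api": "play_rows", "payload": {"motion": [[[0.1, 0, 0], [0, 0, 0]], [[0.2, 0, 0], [0, 0, 0]], [[0.3, 0, 0], [0, 0, 0]], [[0.4, 0, 0], [0, 0, 0]], [[0.5, 0, 0], [0, 0, 0]], [[0.6, 0, 0], [0, 0, 0]], [[0.66, 0, 0], [0, 0, 0]], [[0.7, 0, 0], [0, 0, 0]]]}}

```text
t: 22.55
eef_pos: [0.4588, 0.1586, 0.1408]
tool_rot: [-0.001, 0.687, 0.726, 0.001]
contact_force: [0.2, 0.8, -1.6]
gripper_width: 0.127
```

```bash
python3 -c "
from h import *
st(); go(*s2w(-165,40),110,3.1)"
```

```text
t 22.55 pos [458.8 158.6 140.8] az 3.16 z [ 0.     0.002 -1.   ] F [ 0.2  0.8 -1.6] w 10.9 q [-1.01  0.34  0.67  2.12 -0.3   0.78 -0.1 ]
shift [0.0448, -0.0382, 0.0771] turn [0.0, -0.0003, 0.0002] | mm 38.8 deg 0.1
```

Request:
{"api": "play_rows", "payload": {"motion": [[[0.03, -0.02, 0.02], [0, 0, 0]], [[0.045, -0.038, 0.05], [0, 0, 0]], [[0.045, -0.038, 0.077], [0, 0, 0]], [[0.045, -0.038, 0.077], [0, 0, 0]]]}}

```text
t: 22.95
eef_pos: [0.4415, 0.1743, 0.1086]
tool_rot: [-0.001, 0.688, 0.726, -0.001]
contact_force: [-0.1, 0.2, -1.6]
gripper_width: 0.123
```

```bash
python3 -c "
from h import *
st(); go(*s2w(-165,40),44,3.1);go(*s2w(-100,40),44,3.1)
c=cam('wrist','w14')"
```

```text
t 22.95 pos [441.5 174.3 108.6] az 3.1 z [-0.002 -0.    -1.   ] F [-0.1  0.2 -1.6] w 10.5 q [-1.02  0.38  0.63  2.16 -0.34  0.7  -0.1 ]
shift [0.0033, 0.0033, 0.1615] turn [-0.0004, 0.0, 0.0] | mm 64.6 deg 0.1
shift [0.0033, 0.1658, 0.1611] turn [-0.0004, 0.0, 0.0] | mm 92.5 deg 0.1
```

View pics/w14.png

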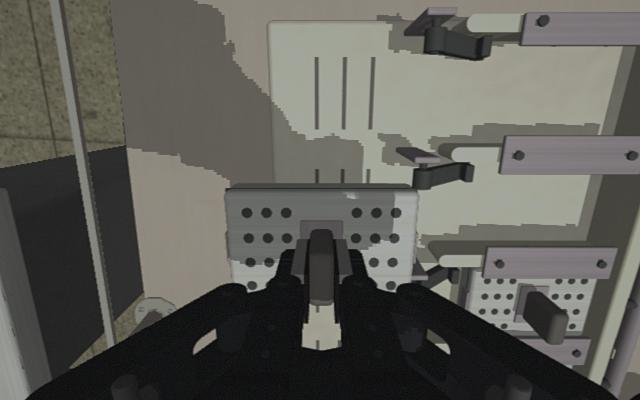

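Request:
{"api": "play_rows", "payload": {"motion": [[[0.004, 0.003, 0.08], [0, 0, 0]], [[0.004, 0.003, 0.14], [0, 0, 0]], [[0.004, 0.003, 0.161], [0, 0, 0]], [[0.004, 0.003, 0.161], [0, 0, 0]], [[0.005, 0.04, 0.161], [0, 0, 0]], [[0.005, 0.08, 0.161], [0, 0, 0]], [[0.005, 0.12, 0.161], [0, 0, 0]], [[0.005, 0.15, 0.161], [0, 0, 0]]]}}

```text
t: 23.8
eef_pos: [0.5038, 0.1796, 0.0463]
tool_rot: [-0.0, 0.688, 0.726, 0.001]
contact_force: [-1.8, -0.5, -1.4]
gripper_width: 0.123
```

```bash
python3 -c "
from h import *
st(); go(*s2w(3,40),43,3.1);p=bot.get_obs()['eef_pos']*1000;print(w2s(p[0],p[1]))"
```

```text
t 23.8 pos [503.8 179.6  46.3] az 3.04 z [ 0.001  0.001 -1.   ] F [-1.8 -0.5 -1.4] w 10.5 q [-0.86  0.56  0.52  2.06 -0.47  0.64  0.03]
shift [-0.0011, 0.2666, 0.0086] turn [0.0001, -0.0002, -0.0002] | mm 106.7 deg 0.1
[-103.63930261   40.56827734]
```

Request:
{"api": "play_rows", "payload": {"motion": [[[-0.001, 0.03, 0.007], [0, 0, 0]], [[-0.001, 0.07, 0.007], [0, 0, 0]], [[-0.001, 0.11, 0.007], [0, 0, 0]], [[-0.001, 0.15, 0.007], [0, 0, 0]], [[-0.001, 0.19, 0.007], [0, 0, 0]], [[-0.001, 0.225, 0.007], [0, 0, 0]], [[-0.001, 0.25, 0.007], [0, 0, 0]], [[-0.001, 0.25, 0.007], [0, 0, 0]]]}}

```text
t: 24.6
eef_pos: [0.6053, 0.1843, 0.044]
tool_rot: [0.0, 0.688, 0.725, 0.001]
contact_force: [0.0, 0.4, -1.8]
gripper_width: 0.126
```

```bash
python3 -c "
from h import *
st(); go(*s2w(3,40),42.5,3.1);p=bot.get_obs()['eef_pos']*1000;print(w2s(p[0],p[1]))"
```

```text
t 24.6 pos [605.3 184.3  44. ] az 3.01 z [ 0.002  0.001 -1.   ] F [ 0.   0.4 -1.8] w 10.8 q [-0.76  0.69  0.52  1.82 -0.48  0.75  0.06]
shift [0.0006, 0.0127, 0.0037] turn [0.0004, -0.0002, -0.0003] | mm 5.3 deg 0.2
[-2.08036493 39.77561103]
```

Request:
{"api": "play_rows", "payload": {"motion": [[[0, 0.006, 0.001], [0, 0, 0]], [[0, 0.01, 0.002], [0, 0, 0]], [[0, 0.012, 0.004], [0, 0, 0]], [[0, 0.012, 0.005], [0, 0, 0]], [[0, 0.012, 0.005], [0, 0, 0]]]}}

```text
t: 25.1
eef_pos: [0.6093, 0.1846, 0.0419]
tool_rot: [-0.0, 0.688, 0.725, 0.001]
contact_force: [-2.9, -0.6, 1.9]
gripper_width: 0.125
```

```bash
python3 -c "
from h import *
st(); p=bot.get_obs()['eef_pos']*1000;print(w2s(p[0],p[1]))
c=cam('wrist','w15')"
```

```text
t 25.1 pos [609.3 184.6  41.9] az 3.02 z [ 0.001  0.001 -1.   ] F [-2.9 -0.6  1.9] w 10.6 q [-0.76  0.7   0.51  1.81 -0.48  0.76  0.07]
[ 1.92502588 39.83762504]
```

View pics/w15.png

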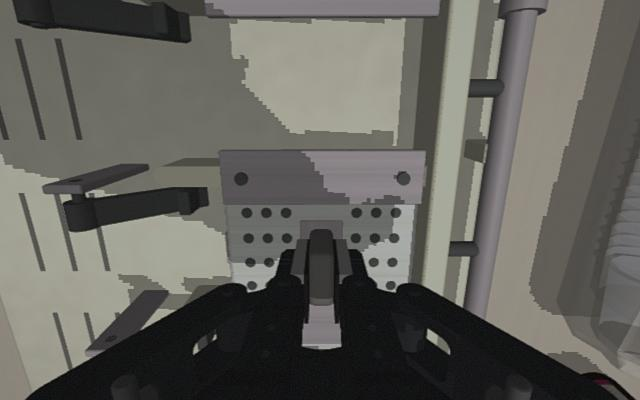

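Request:
{"api": "play_rows", "payload": {"motion": [[[0, 0, 0], [0, 0, 0]], [[0, 0, 0], [0, 0, 0]], [[0, 0, 0], [0, 0, 0]], [[0, 0, -0.05], [0, 0, 0]], [[0, 0, -0.15], [0, 0, 0]], [[0, 0, -0.25], [0, 0, 0]], [[0, 0, -0.3], [0, 0, 0]], [[0, 0, -0.3], [0, 0, 0]]], "fingers": 40}}

```text
t: 25.95
eef_pos: [0.6118, 0.1848, 0.1657]
tool_rot: [0.001, 0.688, 0.725, 0.004]
contact_force: [-0.6, -0.8, -0.2]
gripper_width: 0.468
```

```bash

python3 -c "
from h import *
st(); c=cam('wrist','w16'); W=cloud(c);catches(W)
t=cam('top','top16');W=cloud(t)
for x in cassettes(W,t): print(*x)
go(617.8,-323,170,-18.8)
"
```

```text
t 25.95 pos [611.8 184.8 165.7] az 3.0 z [ 0.008  0.004 -1.   ] F [-0.6 -0.8 -0.2] w 39.9 q [-0.83  0.54  0.62  1.75 -0.37  0.96 -0.01]
lane 1 z at -66,-75,-85,-95: [41.1, 39.6, 47.3, 55.5] handle s: None
lane 2 z at -66,-75,-85,-95: [41.0, 39.4, 47.4, 55.4] handle s: (np.float64(1.9), np.float64(40.2))
lane 3 z at -66,-75,-85,-95: [40.9, 39.5, 47.1, 54.6] handle s: (np.float64(1.9), np.float64(-38.4))
lane 4 z at -66,-75,-85,-95: [None, None, None, None] handle s: (np.float64(2.3), np.float64(-108.9))
737 [ 616.1 -324. ] [ 64.1 102.5] -19.3 [ 614.9 -324.3]
shift [-1.2684, -0.0457, -0.0221] turn [0.0002, -0.0003, 0.0606] | mm 507.8 deg 21.8
```

View pics/top16.png

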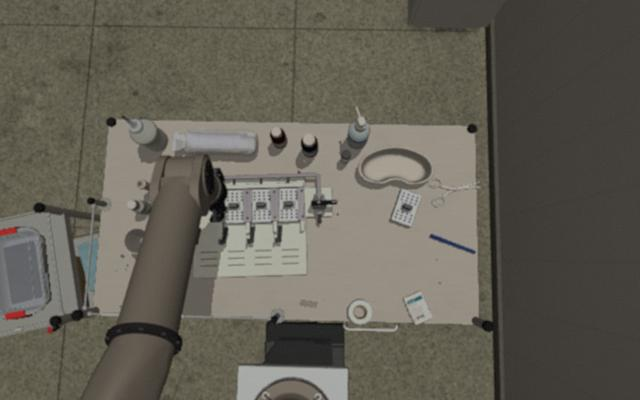

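Request:
{"api": "play_rows", "payload": {"motion": [[[-0.09, 0, -0.02], [0, 0, 0]], [[-0.2, -0.01, -0.02], [0, 0, 0]], [[-0.31, -0.01, -0.02], [0, 0, 0]], [[-0.42, -0.02, -0.02], [0, 0, 0.01]], [[-0.53, -0.02, -0.02], [0, 0, 0.02]], [[-0.64, -0.02, -0.02], [0, 0, 0.03]], [[-0.75, -0.03, -0.02], [0, 0, 0.04]], [[-0.86, -0.03, -0.02], [0, 0, 0.05]]], "fingers": 50}}

```text
t: 26.85
eef_pos: [0.6141, -0.161, 0.1677]
tool_rot: [-0.001, 0.794, 0.608, 0.0]
contact_force: [0.7, 1.0, 0.1]
gripper_width: 0.585
```

```bash

python3 -c "
from h import *
st(); go(617.8,-323.5,170,-18.8)
"
```

```text
t 26.85 pos [ 614.1 -161.   167.7] az -15.13 z [-0.001  0.002 -1.   ] F [0.7 1.  0.1] w 49.9 q [-0.34  0.57  0.71  1.75 -0.44  0.99  0.27]
shift [-0.3898, 0.1149, -0.0065] turn [-0.0003, -0.0003, 0.0102] | mm 162.6 deg 3.7
```

Request:
{"api": "play_rows", "payload": {"motion": [[[-0.1, 0.03, 0], [0, 0, 0.004]], [[-0.2, 0.06, 0], [0, 0, 0.01]], [[-0.3, 0.09, 0], [0, 0, 0.01]], [[-0.37, 0.11, 0], [0, 0, 0.01]], [[-0.39, 0.115, 0], [0, 0, 0.01]], [[-0.39, 0.115, 0], [0, 0, 0.01]]]}}

```text
t: 27.45
eef_pos: [0.6165, -0.3249, 0.1658]
tool_rot: [-0.002, 0.814, 0.582, -0.001]
contact_force: [-0.6, 0.3, 0.6]
gripper_width: 0.585
```

```bash

python3 -c "
from h import *
st(); c=cam('wrist','w17'); W=cloud(c)
for x in cassettes(W,c): print(*x)
go(617.8,-323.5,28,-18.8)
"
```

```text
t 27.45 pos [ 616.5 -324.9  165.8] az -18.89 z [-0.003  0.002 -1.   ] F [-0.6  0.3  0.6] w 50.0 q [-0.06  0.67  0.7   1.59 -0.48  1.06  0.45]
3058 [ 706.3 -291.5] [ 25.7 193.3] -89.5 None
7002 [ 618.2 -324.2] [ 64.2 102.3] -18.8 [ 618.6 -323.3]
shift [-0.0018, 0.0029, 0.3448] turn [-0.0006, -0.0004, 0.0001] | mm 137.9 deg 0.3
```

View pics/w17.png

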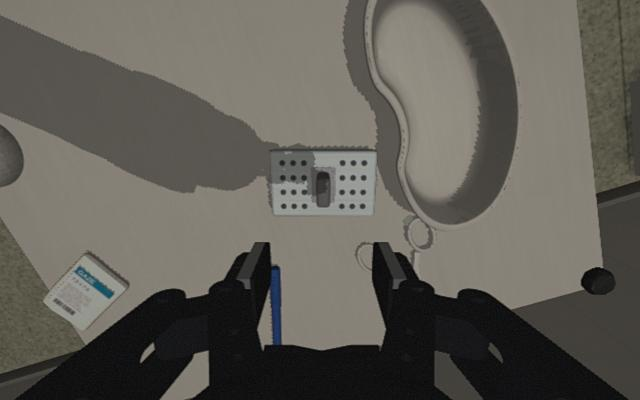

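Request:
{"api": "play_rows", "payload": {"motion": [[[-0.001, 0.003, 0.09], [0, 0, 0]], [[-0.001, 0.003, 0.18], [0, 0, 0]], [[-0.001, 0.003, 0.26], [0, 0, 0]], [[-0.001, 0.003, 0.32], [0, 0, 0]], [[-0.001, 0.003, 0.345], [0, 0, 0]], [[-0.001, 0.003, 0.345], [0, 0, 0]], [[-0.001, 0.003, 0.345], [0, 0, 0]]]}}

```text
t: 28.2
eef_pos: [0.6189, -0.3226, 0.0289]
tool_rot: [-0.002, 0.813, 0.583, 0.0]
contact_force: [0.5, -0.3, -0.3]
gripper_width: 0.584
```

Request:
{"api": "play_rows", "payload": {"motion": [[[0, 0, 0], [0, 0, 0]], [[0, 0, 0], [0, 0, 0]], [[0, 0, 0], [0, 0, 0]], [[0, 0, 0], [0, 0, 0]], [[0, 0, 0], [0, 0, 0]], [[0, 0, 0], [0, 0, 0]]], "fingers": 0, "grip_force": 80}}

```text
t: 28.8
eef_pos: [0.6194, -0.3229, 0.0304]
tool_rot: [-0.001, 0.813, 0.583, 0.001]
contact_force: [-1.3, 2.0, 6.2]
gripper_width: 0.12
```

```bash
python3 -c "
from h import *
st(); go(520,-50,150,-5); go(*s2w(-165,120),140,3.1)"
```

```text
t 28.8 pos [ 619.4 -322.9   30.4] az -18.69 z [-0.     0.003 -1.   ] F [-1.3  2.   6.2] w 10.2 q [ 0.    0.82  0.6   1.65 -0.59  0.85  0.52]
shift [0.5674, -0.4545, -0.297] turn [-0.0001, -0.0005, -0.038] | mm 314.1 deg 13.7
shift [1.2255, -0.8929, -0.2697] turn [-0.0001, -0.0005, -0.0605] | mm 616.0 deg 21.8
```

Request:
{"api": "play_rows", "payload": {"motion": [[[0, 0, -0.07], [0, 0, 0]], [[0, 0, -0.17], [0, 0, 0]], [[0, 0, -0.27], [0, 0, 0]], [[0.08, -0.06, -0.297], [0, 0, -0.01]], [[0.17, -0.13, -0.297], [0, 0, -0.02]], [[0.26, -0.2, -0.297], [0, 0, -0.03]], [[0.35, -0.28, -0.297], [0, 0, -0.038]], [[0.44, -0.35, -0.297], [0, 0, -0.038]]]}}

```text
t: 29.6
eef_pos: [0.5416, -0.1099, 0.1496]
tool_rot: [-0.002, 0.737, 0.676, 0.001]
contact_force: [1.5, 1.2, -3.0]
gripper_width: 0.121
```

```bash
python3 -c "
from h import *
st(); go(*s2w(-165,120.7),140,3.1)"
```

```text
t 29.6 pos [ 541.6 -109.9  149.6] az -4.95 z [-0.001  0.004 -1.   ] F [ 1.5  1.2 -3. ] w 10.3 q [-0.44  0.45  0.69  1.96 -0.37  0.86  0.36]
shift [0.8897, -0.3364, 0.0278] turn [-0.0001, -0.0006, -0.0224] | mm 380.6 deg 8.1
```

Request:
{"api": "play_rows", "payload": {"motion": [[[0.1, -0.04, 0], [0, 0, -0.004]], [[0.21, -0.08, 0], [0, 0, -0.01]], [[0.32, -0.12, 0.01], [0, 0, -0.015]], [[0.43, -0.16, 0.01], [0, 0, -0.022]], [[0.54, -0.2, 0.02], [0, 0, -0.022]], [[0.65, -0.25, 0.025], [0, 0, -0.022]], [[0.76, -0.29, 0.028], [0, 0, -0.022]], [[0.86, -0.33, 0.028], [0, 0, -0.022]]]}}

```text
t: 30.4
eef_pos: [0.4385, 0.2462, 0.1399]
tool_rot: [-0.002, 0.688, 0.725, 0.001]
contact_force: [1.0, 0.5, -2.7]
gripper_width: 0.122
```

```bash
python3 -c "
from h import *
st(); go(*s2w(-165,120.7),110,3.1)"
```

```text
t 30.4 pos [438.5 246.2 139.9] az 3.0 z [-0.001  0.004 -1.   ] F [ 1.   0.5 -2.7] w 10.4 q [-1.13  0.36  0.61  2.08 -0.3   0.79 -0.29]
shift [0.025, 0.0006, 0.0748] turn [-0.0001, -0.0007, -0.0003] | mm 31.5 deg 0.3
```

Request:
{"api": "play_rows", "payload": {"motion": [[[0.02, 0, 0.03], [0, 0, 0]], [[0.025, 0.0006, 0.06], [0, 0, 0]], [[0.025, 0.0006, 0.075], [0, 0, 0]], [[0.025, 0.0006, 0.075], [0, 0, 0]]]}}

```text
t: 30.8
eef_pos: [0.4381, 0.2536, 0.1088]
tool_rot: [-0.002, 0.69, 0.724, -0.0]
contact_force: [-0.1, 0.5, -3.7]
gripper_width: 0.125
```

```bash
python3 -c "
from h import *
st(); go(*s2w(-165,120.7),44.5,3.1);go(*s2w(-105,120.7),44.5,3.1)
c=cam('wrist','w18')"
```

```text
t 30.8 pos [438.1 253.6 108.8] az 2.81 z [-0.003  0.002 -1.   ] F [-0.1  0.5 -3.7] w 10.6 q [-1.11  0.42  0.58  2.09 -0.34  0.73 -0.26]
shift [0.0064, 0.0011, 0.1607] turn [-0.0004, -0.0003, -0.0008] | mm 64.3 deg 0.3
shift [0.0072, 0.1511, 0.1603] turn [-0.0004, -0.0003, -0.0008] | mm 88.2 deg 0.3
```

View pics/w18.png

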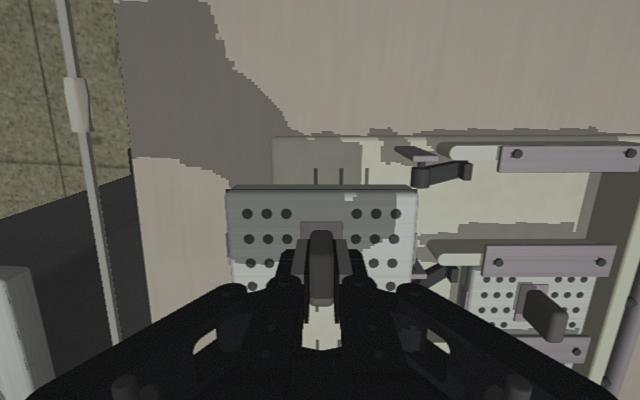

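Request:
{"api": "play_rows", "payload": {"motion": [[[0.006, 0.001, 0.08], [0, 0, -0.0008]], [[0.007, 0.001, 0.14], [0, 0, -0.0008]], [[0.007, 0.001, 0.16], [0, 0, -0.0008]], [[0.007, 0.001, 0.16], [0, 0, -0.0008]], [[0.008, 0.04, 0.16], [0, 0, -0.0008]], [[0.008, 0.08, 0.16], [0, 0, -0.0008]], [[0.008, 0.12, 0.16], [0, 0, -0.0008]], [[0.008, 0.15, 0.16], [0, 0, -0.0008]]]}}

```text
t: 31.65
eef_pos: [0.5001, 0.2601, 0.0469]
tool_rot: [-0.001, 0.688, 0.726, 0.001]
contact_force: [0.2, -0.4, -3.4]
gripper_width: 0.124
```

```bash
python3 -c "
from h import *
st(); go(*s2w(3,120.5),43,3.1);p=bot.get_obs()['eef_pos']*1000;print(w2s(p[0],p[1]))"
```

```text
t 31.65 pos [500.1 260.1  46.9] az 3.03 z [ 0.     0.004 -1.   ] F [ 0.2 -0.4 -3.4] w 10.6 q [-0.96  0.59  0.49  1.99 -0.44  0.67 -0.13]
shift [-0.0015, 0.265, 0.0098] turn [0.0001, -0.0006, -0.0002] | mm 106.1 deg 0.2
[-102.996228   121.1964351]
```

Request:
{"api": "play_rows", "payload": {"motion": [[[-0.001, 0.03, 0.006], [0, -0.0006, 0]], [[-0.001, 0.07, 0.007], [0, -0.0006, 0]], [[-0.001, 0.11, 0.007], [0, -0.0006, 0]], [[-0.001, 0.15, 0.007], [0, -0.0006, 0]], [[-0.001, 0.19, 0.007], [0, -0.0006, 0]], [[-0.001, 0.225, 0.007], [0, -0.0006, 0]], [[-0.001, 0.25, 0.007], [0, -0.0006, 0]], [[-0.001, 0.25, 0.007], [0, -0.0006, 0]]]}}

```text
t: 32.45
eef_pos: [0.6017, 0.2648, 0.0445]
tool_rot: [0.001, 0.688, 0.725, 0.001]
contact_force: [0.1, -0.7, -2.8]
gripper_width: 0.122
```

```bash
python3 -c "
from h import *
st(); go(*s2w(3,120.5),42.5,3.1);p=bot.get_obs()['eef_pos']*1000;print(w2s(p[0],p[1]))"
```

```text
t 32.45 pos [601.7 264.8  44.5] az 2.99 z [ 0.002 -0.    -1.   ] F [ 0.1 -0.7 -2.8] w 10.4 q [-0.85  0.71  0.49  1.76 -0.45  0.78 -0.09]
shift [0.0005, 0.0108, 0.0051] turn [0.0003, 0.0, -0.0003] | mm 4.8 deg 0.2
[ -1.33992923 120.31355229]
```

Request:
{"api": "play_rows", "payload": {"motion": [[[0, 0.005, 0.001], [0, 0, 0]], [[0, 0.009, 0.003], [0, 0, 0]], [[0, 0.011, 0.005], [0, 0, 0]], [[0, 0.011, 0.006], [0, 0, 0]], [[0, 0.011, 0.006], [0, 0, 0]]]}}

```text
t: 32.95
eef_pos: [0.605, 0.2649, 0.0424]
tool_rot: [0.0, 0.688, 0.725, 0.0]
contact_force: [-3.9, -1.5, 3.8]
gripper_width: 0.121
```

```bash
python3 -c "
from h import *
st(); p=bot.get_obs()['eef_pos']*1000;print(w2s(p[0],p[1]))
c=cam('wrist','w19')"
```

```text
t 32.95 pos [605.  264.9  42.4] az 3.0 z [ 0. -0. -1.] F [-3.9 -1.5  3.8] w 10.4 q [-0.84  0.72  0.48  1.75 -0.45  0.78 -0.08]
[  1.96753689 120.31857115]
```

View pics/w19.png

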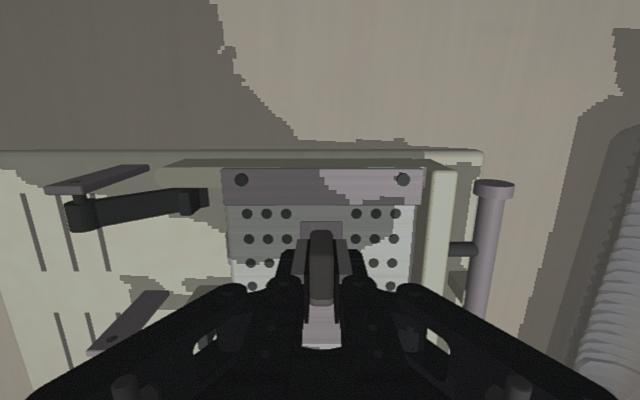

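Request:
{"api": "play_rows", "payload": {"motion": [[[0, 0, 0], [0, 0, 0]], [[0, 0, 0], [0, 0, 0]], [[0, 0, 0], [0, 0, 0]], [[0, 0, -0.05], [0, 0, 0]], [[0, 0, -0.15], [0, 0, 0]], [[0, 0, -0.25], [0, 0, 0]], [[0, 0, -0.3], [0, 0, 0]], [[0, 0, -0.3], [0, 0, 0]]], "fingers": 40}}

```text
t: 33.8
eef_pos: [0.6075, 0.2656, 0.1664]
tool_rot: [0.001, 0.688, 0.725, 0.004]
contact_force: [0.6, -1.0, 0.5]
gripper_width: 0.469
```

```bash

python3 -c "
from h import *
st(); c=cam('wrist','w20'); W=cloud(c);catches(W)
t=cam('top','top20');W=cloud(t)
for x in cassettes(W,t): print(*x)
go(620.7,-64.7,170,3.1)
"
```

```text
t 33.8 pos [607.5 265.6 166.4] az 2.98 z [ 0.007  0.003 -1.   ] F [ 0.6 -1.   0.5] w 40.1 q [-0.9   0.57  0.57  1.68 -0.36  0.99 -0.15]
lane 1 z at -66,-75,-85,-95: [41.1, 39.4, 47.0, 55.2] handle s: (np.float64(1.9), np.float64(120.0))
lane 2 z at -66,-75,-85,-95: [41.1, 39.5, 47.2, 54.3] handle s: (np.float64(2.0), np.float64(41.5))
lane 3 z at -66,-75,-85,-95: [None, None, None, None] handle s: (np.float64(2.5), np.float64(-28.5))
lane 4 z at -66,-75,-85,-95: [None, None, None, None] handle s: None
shift [-0.8255, -0.0042, -0.0191] turn [0.0001, -0.0001, -0.0002] | mm 330.3 deg 0.1
```

View pics/top20.png

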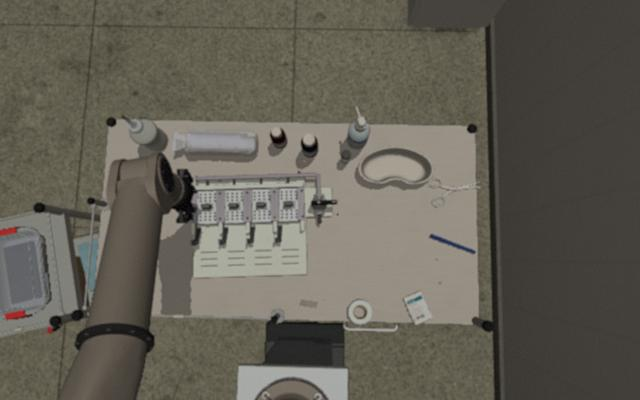

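Request:
{"api": "play_rows", "payload": {"motion": [[[-0.09, 0, -0.02], [0, 0, 0]], [[-0.2, 0, -0.02], [0, 0, 0]], [[-0.31, 0, -0.02], [0, 0, 0]], [[-0.42, 0, -0.02], [0, 0, 0]], [[-0.53, 0, -0.02], [0, 0, 0]], [[-0.64, 0, -0.02], [0, 0, 0]], [[-0.75, -0.004, -0.02], [0, 0, 0]], [[-0.82, -0.004, -0.02], [0, 0, 0]]], "fingers": 50}}

```text
t: 34.7
eef_pos: [0.6191, -0.0668, 0.1689]
tool_rot: [-0.0, 0.69, 0.724, -0.001]
contact_force: [-0.1, -0.2, -0.2]
gripper_width: 0.584
```

```bash

python3 -c "
from h import *
st(); c=cam('wrist','w21'); W=cloud(c);catches(W);valve(W)
st();go(620.7,-64.7,52,3.1)
"
```

```text
t 34.7 pos [619.1 -66.8 168.9] az 2.79 z [-0.002 -0.001 -1.   ] F [-0.1 -0.2 -0.2] w 49.8 q [-0.43  0.52  0.61  1.78 -0.35  0.96  0.37]
lane 1 z at -66,-75,-85,-95: [None, None, None, None] handle s: None
lane 2 z at -66,-75,-85,-95: [None, None, None, None] handle s: None
lane 3 z at -66,-75,-85,-95: [None, None, None, None] handle s: None
lane 4 z at -66,-75,-85,-95: [41.3, 39.3, 47.4, 55.5] handle s: (np.float64(1.6), np.float64(-121.6))
valve n 1226 [621.3 -79.5] [10.6 72.9] az -86.88
t 34.75 pos [618.9 -72.  169.4] az 2.5 z [-0.001 -0.004 -1.   ] F [ 0.2 -4.4  0.9] w 50.3 q [-0.43  0.52  0.61  1.78 -0.35  0.96  0.37]
shift [0.0192, 0.0054, 0.2933] turn [-0.0001, 0.0007, -0.0017] | mm 117.6 deg 0.7
```

View pics/w21.png

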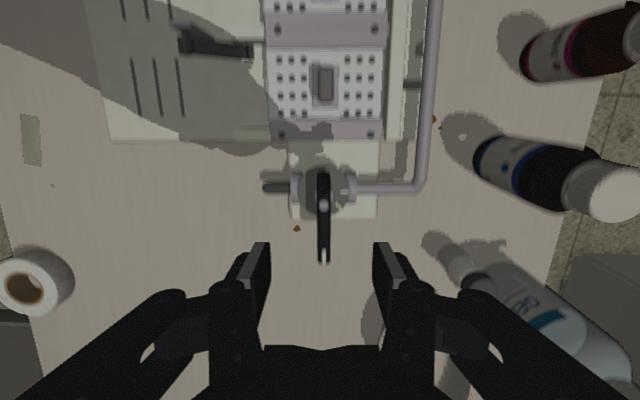

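Request:
{"api": "play_rows", "payload": {"motion": [[[0.019, 0.005, 0], [0, 0, -0.0017]], [[0.019, 0.005, 0.05], [0, 0, -0.0017]], [[0.019, 0.005, 0.1], [0, 0, -0.0017]], [[0.019, 0.005, 0.12], [0, 0, -0.0017]], [[0.019, 0.005, 0.12], [0, 0, -0.0017]]]}}

```text
t: 35.25
eef_pos: [0.6194, -0.0628, 0.1194]
tool_rot: [-0.0, 0.687, 0.727, -0.003]
contact_force: [0.2, -0.2, 0.6]
gripper_width: 0.587
```

```bash

python3 -c "
from h import *
st();go(620.7,-64.7,52,3.1)
"
```

```text
t 35.25 pos [619.4 -62.8 119.4] az 3.22 z [-0.005 -0.004 -1.   ] F [ 0.2 -0.2  0.6] w 50.1 q [-0.41  0.58  0.57  1.81 -0.39  0.87  0.4 ]
shift [-0.0042, 0.0038, 0.1684] turn [-0.0008, 0.0006, 0.0003] | mm 67.4 deg 0.4
```

Request:
{"api": "play_rows", "payload": {"motion": [[[-0.004, 0.004, 0.06], [-0.0008, 0.0006, 0]], [[-0.004, 0.004, 0.12], [-0.0008, 0.0006, 0]], [[-0.004, 0.004, 0.16], [-0.0008, 0.0006, 0]], [[-0.004, 0.004, 0.168], [-0.0008, 0.0006, 0]], [[-0.004, 0.004, 0.168], [-0.0008, 0.0006, 0]], [[-0.004, 0.004, 0.168], [-0.0008, 0.0006, 0]]]}}

```text
t: 35.85
eef_pos: [0.6217, -0.0647, 0.0533]
tool_rot: [0.001, 0.687, 0.727, 0.001]
contact_force: [0.7, 0.1, 0.6]
gripper_width: 0.59
```

Request:
{"api": "play_rows", "payload": {"motion": [[[0, 0, 0], [0, 0, 0]], [[0, 0, 0], [0, 0, 0]], [[0, 0, 0], [0, 0, 0]], [[0, 0, 0], [0, 0, 0]], [[0, 0, 0], [0, 0, 0]], [[0, 0, 0], [0, 0, 0]]], "fingers": 0, "grip_force": 40}}

```text
t: 36.45
eef_pos: [0.6208, -0.0648, 0.0542]
tool_rot: [-0.0, 0.687, 0.727, 0.0]
contact_force: [-5.5, 0.6, 8.4]
gripper_width: 0.133
```

```bash

python3 -c "
from h import *
st();go(620.7,-64.7,52,48.1)
"
```

```text
t 36.45 pos [620.8 -64.8  54.2] az 3.21 z [ 0.001  0.001 -1.   ] F [-5.5  0.6  8.4] w 11.4 q [-0.36  0.66  0.51  1.84 -0.45  0.76  0.45]
shift [0.0004, -0.0003, 0.0055] turn [0.0001, -0.0001, -0.1247] | mm 2.2 deg 44.9
```

Request:
{"api": "play_rows", "payload": {"motion": [[[0, 0, 0], [0, 0, -0.015]], [[0, 0, 0], [0, 0, -0.035]], [[0, 0, 0], [0, 0, -0.055]], [[0, 0, 0], [0, 0, -0.075]], [[0, 0, 0], [0, 0, -0.095]], [[0, 0, 0], [0, 0, -0.115]], [[0, 0, 0], [0, 0, -0.125]], [[0, 0, 0], [0, 0, -0.125]]]}}

```text
t: 37.25
eef_pos: [0.6207, -0.0648, 0.0544]
tool_rot: [0.0, 0.357, 0.934, 0.001]
contact_force: [-1.1, 1.3, -0.7]
gripper_width: 0.126
```

Request:
{"api": "play_rows", "payload": {"motion": [[[0, 0, 0], [0, 0, 0]]]}}

```text
t: 37.35
eef_pos: [0.6207, -0.0648, 0.0545]
tool_rot: [0.0, 0.357, 0.934, 0.001]
contact_force: [1.3, -0.7, -2.2]
gripper_width: 0.129
```

```bash

python3 -c "
from h import *
st();print(bot.get_obs()['torque'].round(3));go(620.7,-64.7,52,48.1)
"
```

```text
t 37.35 pos [620.7 -64.8  54.5] az 48.11 z [ 0.001  0.001 -1.   ] F [ 1.3 -0.7 -2.2] w 11.0 q [-0.22  0.62  0.31  1.83 -0.27  0.73  1.07]
[-0.004 -0.106 -0.03 ]
shift [0.0003, 0.0002, 0.0062] turn [0.0002, -0.0001, 0.0] | mm 2.5 deg 0.1
```

Release, rise, and measure.

Request:
{"api": "play_rows", "payload": {"motion": [[[0, 0, 0], [0, 0, 0]], [[0, 0, 0], [0, 0, 0]], [[0, 0, -0.05], [0, 0, 0]], [[0, 0, -0.15], [0, 0, 0]], [[0, 0, -0.25], [0, 0, 0]], [[0, 0, -0.3], [0, 0, 0]], [[0, 0, -0.3], [0, 0, 0]], [[0, 0, -0.3], [0, 0, 0]]], "fingers": 50}}

```text
t: 38.15
eef_pos: [0.6206, -0.0649, 0.1746]
tool_rot: [0.0, 0.358, 0.934, 0.001]
contact_force: [0.1, -0.0, -0.3]
gripper_width: 0.582
```

```bash

python3 -c "
from h import *
st(); c=cam('wrist','w22'); W=cloud(c);valve(W); s=cam('side','side22'); valve(cloud(s)); go(520,-200,230,30)
"
```

```text
t 38.15 pos [620.6 -64.9 174.6] az 48.1 z [ 0.001  0.001 -1.   ] F [ 0.1 -0.  -0.3] w 49.7 q [-0.27  0.47  0.37  1.76 -0.2   0.95  1.02]
valve n 1177 [631.2 -75. ] [11.  73.3] az -43.07
valve n 104 [634.9 -75.1] [11.5 72.2] az -42.84
shift [-0.0398, -0.4182, -0.1421] turn [-0.0001, -0.0003, 0.0503] | mm 177.4 deg 18.1
```

View pics/w22.png

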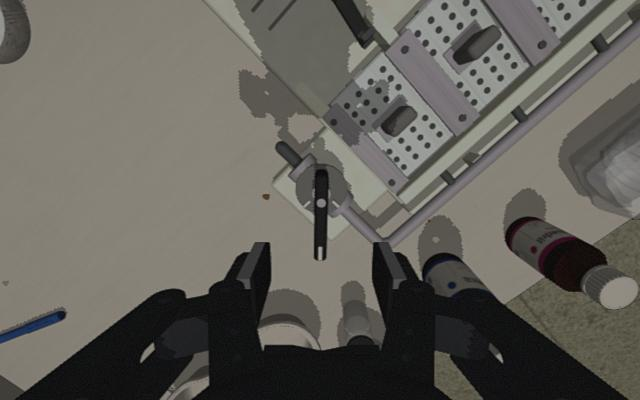

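Request:
{"api": "play_rows", "payload": {"motion": [[[-0.02, -0.05, -0.05], [0, 0, 0]], [[-0.04, -0.15, -0.1], [0, 0, 0]], [[-0.04, -0.2, -0.14], [0, 0, 0]], [[-0.04, -0.2, -0.14], [0, 0, 0]], [[-0.04, -0.2, -0.14], [0, 0, 0]]]}}

```text
t: 38.75
eef_pos: [0.578, -0.1349, 0.2282]
tool_rot: [-0.002, 0.358, 0.934, 0.0]
contact_force: [-0.9, 0.6, 0.9]
gripper_width: 0.582
```

```bash

cat >> h.py <<'E'
def vpca(c):
    W=cloud(c)
    m=(W[...,2]>0.076)&(W[...,2]<0.09)&(W[...,0]>0.55)&(W[...,0]<0.70)&(W[...,1]>-0.14)&(W[...,1]<-0.02)
    n,l,s,_=cv2.connectedComponentsWithStats(m.astype(np.uint8)); m=l==1+np.argmax(s[1:,4])
    v,u=np.nonzero(m); P=np.array([ray(c,a,b,0.082)[:2]*1000 for a,b in zip(u,v)]).astype(np.float32)
    vx,vy,x,y=cv2.fitLine(P,cv2.DIST_L2,0,.01,.01).ravel(); print(len(P),'fitLine az',np.degrees(np.arctan(vy/vx)))
E
python3 -c "
from h import *
st(); c=cam('wrist','w23'); valve(cloud(c)); vpca(c);catches(cloud(c)); s=cam('side'); vpca(s); t=cam('top','top23'); vpca(t)
catches(cloud(t))
im=cv2.cvtColor(t['pixels'],cv2.COLOR_RGB2BGR)
cv2.imwrite('pics/top23a.png',cv2.resize(im[140:320,175:335],None,fx=3.3,fy=3.3,interpolation=cv2.INTER_CUBIC))
"
```

```text
t 38.75 pos [ 578.  -134.9  228.2] az 48.07 z [-0.003  0.002 -1.   ] F [-0.9  0.6  0.9] w 49.7 q [-0.19  0.36  0.41  1.78 -0.17  1.03  1.12]
valve n 1013 [631.4 -75.2] [11.5 73.7] az -42.98
901 fitLine az -42.92585
lane 1 z at -66,-75,-85,-95: [None, None, None, None] handle s: None
lane 2 z at -66,-75,-85,-95: [None, None, None, None] handle s: None
lane 3 z at -66,-75,-85,-95: [None, None, None, None] handle s: (np.float64(0.4), np.float64(-42.9))
lane 4 z at -66,-75,-85,-95: [40.4, 38.1, 45.4, 13.1] handle s: (np.float64(0.4), np.float64(-122.6))
84 fitLine az -42.706375
43 fitLine az -39.507755
lane 1 z at -66,-75,-85,-95: [42.1, 35.4, 41.6, 51.8] handle s: (np.float64(-0.5), np.float64(116.3))
lane 2 z at -66,-75,-85,-95: [40.6, 35.6, 47.1, 32.5] handle s: (np.float64(-0.6), np.float64(37.1))
lane 3 z at -66,-75,-85,-95: [44.5, 37.5, 45.5, 47.1] handle s: (np.float64(-1.1), np.float64(-41.8))
lane 4 z at -66,-75,-85,-95: [40.9, 35.0, 44.9, 52.8] handle s: (np.float64(-1.3), np.float64(-121.8))
```

View pics/top23a.png

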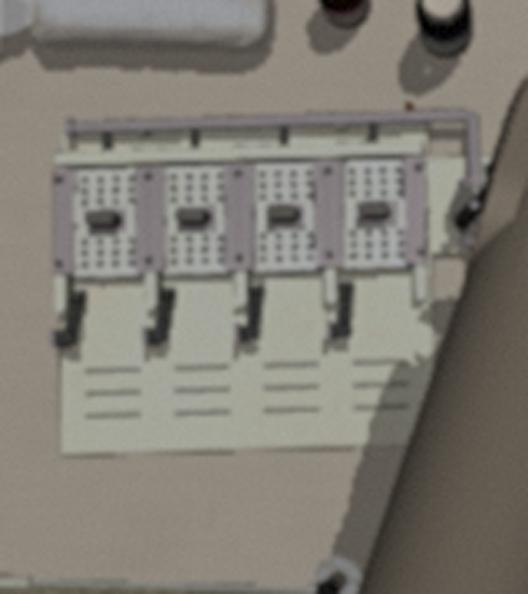

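View pics/w23.png

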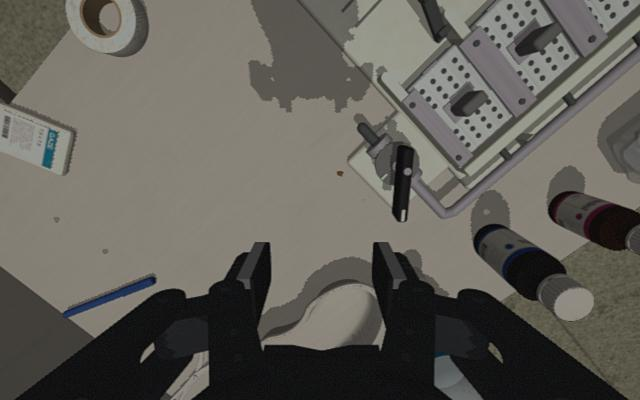

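```bash

python3 -c "
from h import *
a=np.load('top0.npz')['W']; t=cam('top'); W=cloud(t)
d=(abs(W[...,2]-a[...,2])>0.012)&(a[...,0]>.3)&(a[...,0]<.9)&(a[...,1]<-.1)
n,l,s,ce=cv2.connectedComponentsWithStats(d.astype(np.uint8)); print([ (s[i].tolist()) for i in range(1,n) if s[i,4]>15])
st(); print(bot.hand_in())
"
```

```text
[[329, 161, 56, 154, 5816], [391, 189, 31, 39, 743], [397, 248, 26, 36, 784]]
t 38.95 pos [ 578.4 -133.6  227.9] az 48.23 z [-0.004  0.002 -1.   ] F [-0.2  0.1  0.9] w 49.8 q [-0.19  0.36  0.4   1.78 -0.17  1.03  1.12]
the job is handed in; nothing more can be done
None
```

I shut the valve, slid all four cassettes into their own lanes, opened the valve to about half way, and handed the job in at about 39 s. No verdict was reported.

- **Valve shut:** it was turned clockwise until the handle stopped at -86.9° in the world frame. That matches the shut direction for a station yaw of about 3.1°.
- **Cassettes:** wrist-camera readings put every handle at about x = 2 mm in its lane, against the end stop. Each catch measured the same height profile as one hanging over an empty lane, and the last top picture shows all four down behind the cassettes.
- **Valve half open:** the wrist and side cameras put the handle at -43.0° and -42.8°, which is about 44° open and so roughly 1° short of 45°. The top camera read about 48°, but the arm partly hid the handle, so I did not rely on it. I left the handle there rather than grip it again.
- **Rest of the worktop:** on the right-hand side of the top depth picture, the only changes were the two cassette spots and one large patch around the arm. That patch hides the other two cassette spots and whatever lies under it. The left side was not compared, and the robot touched nothing else that I could see.
- **Forces and disturbances:** the highest outside force I read between moves was about 9 N. No cassette was seen knocked aside, and no grip slip was noticed.

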